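# Turn a mosaic plaque face up against a fence

### The job

The small mosaic plaque lies face down on the rubber mat of the turning board, its ribbed cement back up. Without gripping or lifting it, push it gently with the fingertips along the mat against the sloping metal fence until it tips up and leans there on its own edge, then push its upper edge back from behind the fence so that it falls over and ends lying flat on the mat, mosaic face up. Leave the pot, the glue bottle and the bowl where they stand.

Things in the scene. Friction and masses are not known exactly. Their poses are not given: they have to be found in the camera images.
- board: the turning board, fixed: plywood base 235 x 180 mm, on it a grippy black rubber mat (top 10 mm above the table) and a straight smooth, slippery aluminium fence 160 mm long. Origin at table height under the middle of the fence's foot line; x across the board, from the mat towards and past the fence, y along the fence, z up. The mat covers x from -175 to 0 mm, y from -85 to 85 mm
- fence_foot (a point): middle of the fence's foot line, where its front meets the mat's top (10 mm above the table)
- fence_top (a point): middle of the fence's top front edge, 24 mm past the foot line in the board's x and 44 mm above the table: the fence, a 5 mm plate, leans back from the mat at 55 degrees to it. Behind it, beyond the board's x = 30 mm, all is lower than 30 mm above the table
- plaque: a loose cement slab 80 x 64 x 10 mm, about 0.12 kg, one face ribbed bare cement, the other set with mosaic. Origin: centre of the mosaic face; x along the length, y the width, z out of the ribbed back (up at the start). It starts flat, +x within 15 degrees of the board's x, leading edge 15 to 60 mm from the fence. Leaning on the fence it reaches 65 mm above the mat
- plaque_center (a point): the middle of the slab, 5 mm inside both faces
- plaque_near_edge (a point): middle of the plaque's short edge at its -x end (away from the fence at the start), at half thickness
- plaque_far_edge (a point): middle of the plaque's short edge at its +x end (towards the fence at the start), at half thickness
- pot: bystander: a closed mosaic-covered cement pot, 88 mm in diameter, 75 mm high, loose; origin at the centre of its underside
- glue: bystander: a white glue bottle, 52 mm in diameter, 130 mm high, loose; origin at the centre of its underside
- grout_bowl: bystander: a grey plastic bowl, 100 mm in diameter, 45 mm high, loose; origin at the centre of its underside
There are look-alikes about, which are no part of the job. There is more than one size of the plaque; the job needs the middle-sized.

How it is judged:
On the way:
1. the plaque has been tipped up and leans against the fence, standing on its lower short edge on the mat (angle between plaque's own z axis and vertical between 0.85 and 1.5 rad and x of plaque_near_edge in the frame of board above -0.035 m and height (world z) of plaque_near_edge below 0.026 m), for 0.2 s.
At the end, for the whole second after the job is handed in: the plaque lies at rest with its mosaic face up, flat on the mat (within 0.1 rad of level), its centre on the mat (20 to 140 mm before the fence's foot line and within 60 mm of the board's middle line) (angle between plaque's own z axis and vertical above 3.04 rad and height (world z) of plaque_center between 0.012 and 0.0195 m and x of plaque_center in the frame of board between -0.14 and -0.02 m and y of plaque_center in the frame of board between -0.06 and 0.06 m and linear speed of plaque below 0.01 m/s and angular speed of plaque below 0.1 rad/s); the robot touches nothing.
It fails at once if the plaque is lifted or carried (clear of the mat by some 3 cm, instead of being tipped about an edge that stays down) (height (world z) of plaque_center above 0.075 m or height (world z) of each of plaque_near_edge, plaque_far_edge above 0.056 m).
It fails at once if the plaque is pushed, pressed or squeezed hard by the fingers (over 35 N) (contact force between the fingers and plaque above 35 N).
It fails at once if the pot, the bottle or the bowl is moved by more than 20 mm or tipped (distance of any of pot, glue, grout_bowl from where it was at the start of the episode above 0.02 m or angle between any of pot, glue, grout_bowl's own z axis and vertical above 0.3 rad).
It also fails if it takes over 58 s, if anything falls off the work surface, if the arm or the gripper's body presses on something with over 40 N, if the wrist force passes 120 N, or if a joint passes its speed limit or range.

### The arm

A 6-joint arm with a two-finger parallel gripper is mounted at the origin on the work surface. World frame = base frame: x ahead of the robot, y to its left, z up, the work surface at z = 0. Lengths are in m, angles in rad, forces in N, time in s.
With the tool pointing down it reaches from about 0.325 to 0.85 m from the base axis. Payload 4.4 kg.
Tool frame: the origin (TCP) lies midway between the tips of the shut fingers; the grasp point (between the pads) lies 19 mm behind it (ctrl.tcp_to_grasp is the distance from the TCP to the grasp point, in m); z points along the fingers, y is the direction in which the jaws open and shut (so a half turn about z gives the same grasp; the last joint's range is limited). The gripper opens to 94 mm and grips with 3 to 60 N. Pads are 16 mm wide; open, the fingers measure 119 mm over their backs; the gripper's body (75 mm by 177 mm) begins 78 mm behind the grasp point.
Start: joints at [-1.446, 0.207, 1.542, -0, 1.393, -0.15], TCP at [0.156, -0.553, 0.183] pointing down, gripper open.
Joint ranges: [-2.73, 2.73], [-0.86, 2.22], [0.23, 2.46], [-1.11, 4.25], [0.08, 2.63], [-2.82, 2.82]. Speed limits (rad/s): [2.79, 2.79, 3.14, 3.14, 3.14, 3.14].

### API

Orientations are given as a rotation vector (axis times angle).
In Python, from workcell import ctrl, eyes, close_job gives the robot as it stands.
- The arm moves only by the tool jog_arm, never from a script. Its arguments are lists of equal length, an entry for each row: "delta_pos": the shift along the tool's x, y, z in cm, a list of three; "rot": the turn, a rotation vector about the tool's x, y, z in degrees, a list of three; "grip": the finger opening in cm, from 0 to 9.4. A call has 1 to 5 rows; each row shifts and turns the pose as measured when the row begins, along the tool's axes as they then stand; what a row does not reach is not made up. A row lasts 1/10 s, in which the tool goes at most 50 mm and 8.59 degrees, less where a joint would pass 70% of its speed; a pose out of reach is approached as far as the arm can. A call with a gripper value outside its range is refused whole. The fingers move at their own pace and stop on an object; "squeeze" is the grip in N (left out, the last holds). Time passes only in rows, so rows that do not move let the fingers close. It gives the time, the measured TCP pose, the force and the opening at its end, in the units of the state.
- ctrl.sense(): the state, without advancing time (a new reading comes with each control period).
- eyes.grab_frame(name): name is "side" or "top" or "wrist"; returns a dict with "frame" (384x512x3 uint8, red, green, blue), "mtx" (3x3 intrinsics, pixels), "eye" and "orientation" of the camera in the world; the wrist camera has in their place "T_tool_cam" (4x4, takes a point from camera to tool coordinates, whose origin is the TCP and whose axes are the flange's). Camera axes: x right, y down, z forward; pixel columns grow to the right and rows downward; lengths in m; the calibration is good to about 2 mm. A picture is of the moment at which its call begins: read the wrist's pose just before it. There is no depth.
- close_job(): hands the job in, once; it reports no verdict.
The state is a dict: "time_s": time; "joints": joint angles; "qvel": joint speeds; "tau": joint torques, N m; "eef_pos": TCP position; "ee_rot": TCP orientation; "wrist_force": force on the tool from outside, world axes, zero at the start; "torque": the same for the moment, N m; "finger_gap": opening from 0.0 (shut) to 1.0 (fully open).
Only numpy, scipy, OpenCV 4.12 (cv2) and the standard library are available. Lean on these libraries where they do the work, as an engineer would, in place of code of your own. Each camera call takes 0.05 s, during which the arm holds its last target.

## Working session

There is one attempt and no reset: what is moved stays moved. The work goes in short steps, Python scripts to look and compute and a tool call to move; the robot and the scene stay as the last step left them, time stands still between calls to the robot, and variables do not carry over. Pictures are saved under pics/ and viewed, and the job is handed in when it is done.

Besides the shell and the picture viewer there is one more tool, called after "Emit:" as name(argument=value, ...) on one line, values as JSON. jog_arm: Moves the arm, as the interface text tells. Its arguments: {"type":"object","properties":{"delta_pos":{"type":"array"},"rot":{"type":"array"},"grip":{"type":"array"},"squeeze":{"type":"number"}},"required":["delta_pos","rot","grip"]}

```bash
ls; mkdir -p pics; python3 - <<'E'
from workcell import ctrl, eyes
import cv2,pickle
s=ctrl.sense();print(s)
d={}
for n in ["side","top"]:
    f=eyes.grab_frame(n);d[n]=f
    cv2.imwrite(f"pics/{n}0.png",f["frame"][:,:,::-1]);print(n,f["mtx"],f["eye"],f["orientation"])
pickle.dump(d,open("f0.pkl","wb"))
E
```

```text
pics
{'time_s': 0.0, 'joints': array([-1.44647893e+00,  2.07459143e-01,  1.54292418e+00, -2.38826209e-05,
        1.39350121e+00, -1.50512979e-01]), 'qvel': array([ 0.00071115, -0.00089611, -0.00014918,  0.00051819,  0.0014949 ,
       -0.00127821]), 'tau': array([ 1.06145038e-03, -3.70867217e+01, -2.81420732e+01,  6.99071470e-02,
        3.59870971e-02, -1.64645830e-04]), 'eef_pos': array([ 0.15591231, -0.55257289,  0.18228278]), 'ee_rot': array([-3.10970676e+00, -4.30037813e-01, -1.02282534e-05]), 'wrist_force': array([-0.68958955, -0.03825634, -0.16015589]), 'torque': array([-0.01081417,  0.014808  ,  0.0052118 ]), 'finger_gap': 1.0010649931325457}
side [[371.42468216   0.         249.51704036]
 [  0.         371.42468216 194.15557666]
 [  0.           0.           1.        ]] [0.21347427 0.54036107 0.64309691] [-0.82595743  2.53845892 -1.08088981]
top [[384.32259297   0.         260.07153839]
 [  0.         384.32259297 195.9641163 ]
 [  0.           0.           1.        ]] [0.52244066 0.08169841 0.97013458] [-2.22661819  2.17052695 -0.05467712]
```

View pics/side0.png

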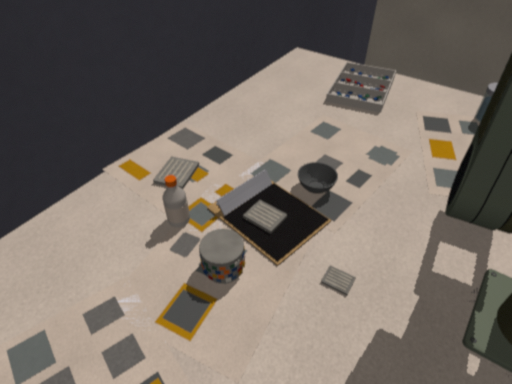

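View pics/top0.png

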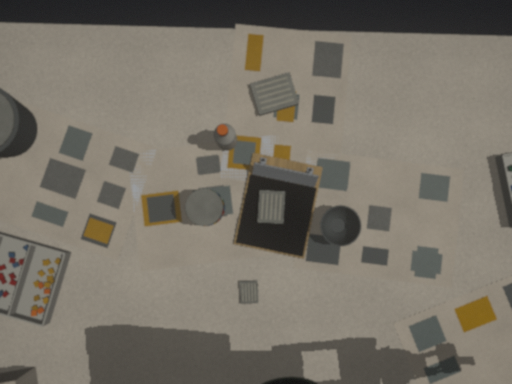

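The side view shows the board with its fence at about (247,192), the plaque on it at (265,215), the pot at (222,255), the glue bottle at (175,200) and the bowl at (317,178). In the top view the plaque is at (271,207) and the fence at (284,172). I'll zoom in on both.

```bash
cat > h.py <<'E'
import numpy as np,cv2
from scipy.spatial.transform import Rotation as R
def ray(f,u,v):
    d=R.from_rotvec(f["orientation"]).apply(np.linalg.inv(f["mtx"])@[u,v,1]);return np.array(f["eye"]),d
def pix2(f,u,v,z):
    o,d=ray(f,u,v);return o+d*(z-o[2])/d[2]
def proj(f,p):
    q=R.from_rotvec(f["orientation"]).inv().apply(np.atleast_2d(p)-f["eye"]);q=q@f["mtx"].T;return q[:,:2]/q[:,2:]
def crop(f,x0,y0,x1,y1,s,name,lines=()):
    im=f["frame"][:,:,::-1].copy()
    im=cv2.resize(im[y0:y1,x0:x1],None,fx=s,fy=s,interpolation=cv2.INTER_CUBIC)
    im=np.clip(im.astype(float)*1.5,0,255).astype(np.uint8)
    for L in lines:
        pp=((proj(f,L)+0.5-[x0,y0])*s).astype(int);cv2.polylines(im,[pp.reshape(-1,1,2)],False,(0,0,255),1)
    cv2.imwrite(name,im)
E
python3 - <<'E'
from h import *
import pickle
d=pickle.load(open("f0.pkl","rb"))
crop(d["top"],220,145,340,265,5,"pics/tc.png")
crop(d["side"],200,150,340,270,5,"pics/sc.png")
E
```

```text
(no output)
```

View pics/tc.png

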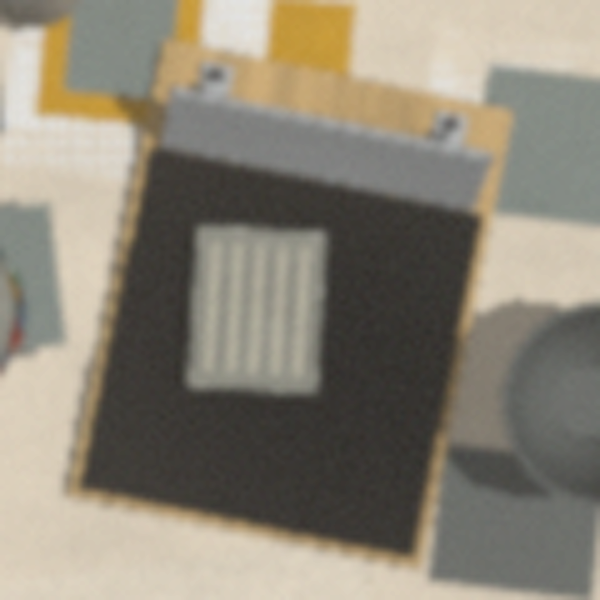

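View pics/sc.png

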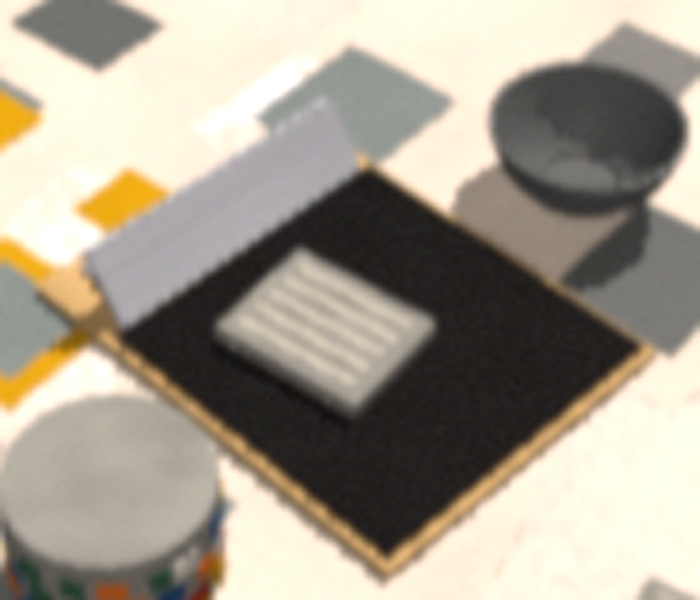

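```bash
python3 - <<'E'
from h import *
import pickle
from scipy.optimize import least_squares
d=pickle.load(open("f0.pkl","rb"));t=d["top"];s=d["side"]
T=lambda L,x0,y0:[(x0+u/5-.5+0.1,y0+v/5-.4) for u,v in L]
mat=np.array([(0,.085),(0,-.085),(-.175,-.085),(-.175,.085)])
slab=np.array([(.04,.032),(.04,-.032),(-.04,-.032),(-.04,.032)])
mt=T([(152,150),(483,213),(415,555),(82,490)],220,145)
ms=T([(125,328),(367,170),(642,348),(385,557)],200,150)
pt=T([(196,228),(328,230),(320,393),(187,390)],220,145)
ps=T([(215,323),(300,246),(436,323),(353,408)],200,150)
def fit(model,z,obs,x0):
    def place(p): 
        c,s_=np.cos(p[2]),np.sin(p[2]);return np.c_[model@np.array([[c,s_],[-s_,c]])+p[:2],np.full(4,z)]
    def res(p): return np.concatenate([(proj(f,place(p))-o).ravel() for f,o in obs])
    r=least_squares(res,x0);print(r.x,np.degrees(r.x[2]),np.abs(r.fun).max());return r.x
out={}
for nm,obs in [("both",[(t,1),(s,2)]),("top",[(t,1)]),("side",[(s,2)])]:
    b=fit(mat,.010,[(f,mt if k==1 else ms) for f,k in obs],[.55,.05,0])
    p=fit(slab,.020,[(f,pt if k==1 else ps) for f,k in obs],[.5,.05,0])
    c,s_=np.cos(b[2]),np.sin(b[2]);dd=p[:2]-b[:2]
    print(nm,"plaque in board",c*dd[0]+s_*dd[1],-s_*dd[0]+c*dd[1],np.degrees(p[2]-b[2]))
    if nm=="both": pickle.dump((b,p),open("pose.pkl","wb"))
# fence check + bystanders
b,p=pickle.load(open("pose.pkl","rb"))
def B(x,y,z):
    c,s_=np.cos(b[2]),np.sin(b[2]);return [b[0]+c*x-s_*y,b[1]+s_*x+c*y,z]
L=[[B(0,.08,.01),B(.024,.08,.044),B(.024,-.08,.044),B(0,-.08,.01)],[B(-.175,.085,.01),B(0,.085,.01),B(0,-.085,.01),B(-.175,-.085,.01),B(-.175,.085,.01)]]
crop(t,220,145,340,265,5,"pics/tc2.png",L);crop(s,200,150,340,270,5,"pics/sc2.png",L)
print("pot",pix2(t,206,205,.075),"bowl",pix2(t,341,226,.045),"glue",pix2(t,224,132,.125))
E
```

```text
[ 0.60796786  0.0233862  -0.17964347] -10.29281268050742 1.554902092717441
[ 0.54226025  0.0524624  -0.0324007 ] -1.8564234699110165 0.7752303992384384
both plaque in board -0.06984550289988145 0.01686773125957827 8.436389210596404
[ 0.6079342   0.02353196 -0.17077123] -9.784470496808352 0.6362484293446187
[ 0.54170253  0.05183252 -0.01446237] -0.8286325435847081 0.5660160035126296
top plaque in board -0.07007773148046045 0.016633324591707382 8.955837953223643
[ 0.60776071  0.02330942 -0.18916106] -10.838130616442383 1.6884937335743189
[ 0.54264169  0.05312492 -0.05289334] -3.03056499885269 0.4072266742349484
side plaque in board -0.06956380624846265 0.01703900992862538 7.8075656175896935
pot [0.54048664 0.20529731 0.075     ] bowl [ 0.49893193 -0.11628147  0.045     ] glue [0.70235101 0.16368731 0.125     ]
```

View pics/sc2.png

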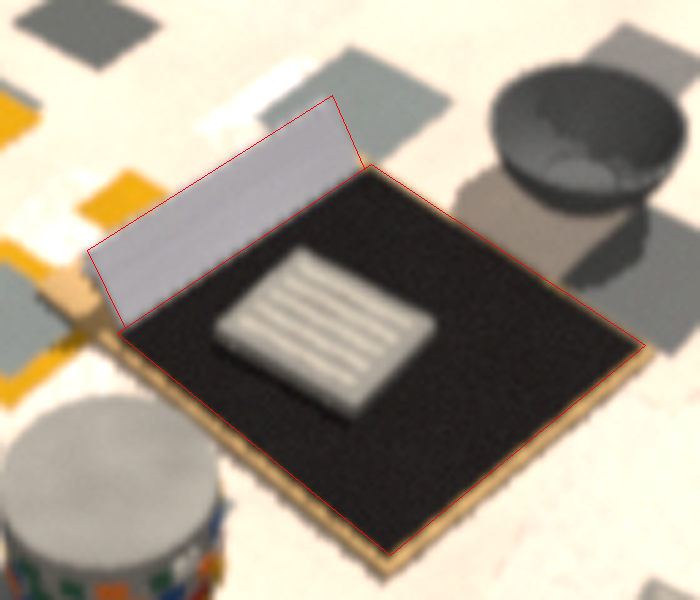

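```bash
cat >> h.py <<'E'
import pickle
def Bd():
    b,p=pickle.load(open("pose.pkl","rb"));return b
def B(x,y,z):
    b=Bd();c,s_=np.cos(b[2]),np.sin(b[2]);return np.array([b[0]+c*x-s_*y,b[1]+s_*x+c*y,z])
def toB(w):
    b=Bd();c,s_=np.cos(b[2]),np.sin(b[2]);d=np.array(w[:2])-b[:2];return np.array([c*d[0]+s_*d[1],-s_*d[0]+c*d[1],w[2]])
def go(s,x,y,z):
    M=R.from_rotvec(s["ee_rot"]);return M.inv().apply(B(x,y,z)-s["eef_pos"])*100
E
python3 - <<'E'
from h import *
from workcell import ctrl
s=ctrl.sense();M=R.from_rotvec(s["ee_rot"]).as_matrix();print(M.round(3))
b=Bd();print(np.degrees(b[2]))
for yaw in (b[2],b[2]+np.pi):
    t=np.c_[[np.cos(yaw),np.sin(yaw),0],[np.sin(yaw),-np.cos(yaw),0],[0,0,-1]]
    print(np.degrees(R.from_matrix(M.T@t).as_rotvec()))
print(go(s,-.145,.015,.15))
E
```

```text
[[ 0.962  0.271 -0.   ]
 [ 0.271 -0.962  0.002]
 [ 0.    -0.002 -1.   ]]
-10.29281268050742
[-1.13423860e-01  7.98485310e-03  2.60356744e+01]
[-1.09168839e-02 -1.55072999e-01 -1.53964252e+02]
[ 46.76706235 -50.88759407   3.35732612]
```

Emit:
jog_arm(delta_pos=[[0,0,0],[0,0,0],[0,0,0],[0,0,0],[1.4,-4.6,0]], rot=[[0,0,6.5],[0,0,6.5],[0,0,6.5],[0,0,6.5],[0,0,0]], grip=[3.5,3.5,3.5,3.5,3.5])

```text
time_s: 0.6
eef_pos: [0.1765, -0.5109, 0.1789]
ee_rot: [-3.119, 0.318, 0.004]
wrist_force: [1.7, 0.9, 0.5]
finger_gap: 0.608
```

Emit:
jog_arm(delta_pos=[[1.4,-4.6,0],[1.4,-4.6,0],[1.4,-4.6,0],[1.4,-4.6,0],[1.4,-4.6,0]], rot=[[0,0,0],[0,0,0],[0,0,0],[0,0,0],[0,0,0]], grip=[3.5,3.5,3.5,3.5,3.5])

```text
time_s: 1.1
eef_pos: [0.2931, -0.2914, 0.1772]
ee_rot: [-3.112, 0.329, 0.006]
wrist_force: [1.3, -0.1, 0.0]
finger_gap: 0.374
```

Emit:
jog_arm(delta_pos=[[1.4,-4.6,0],[1.4,-4.6,0],[1.4,-4.6,0],[1.4,-4.6,0],[1.4,-4.6,0]], rot=[[0,0,0],[0,0,0],[0,0,0],[0,0,0],[0,0,0]], grip=[3.5,3.5,3.5,3.5,3.5])

```text
time_s: 1.6
eef_pos: [0.4113, -0.0711, 0.1786]
ee_rot: [-3.112, 0.333, 0.005]
wrist_force: [1.2, -0.9, -0.2]
finger_gap: 0.37
```

```bash
cat > st.py <<'E'
from h import *
from workcell import ctrl
import sys
s=ctrl.sense();M=R.from_rotvec(s["ee_rot"]);yaw=Bd()[2]
t=R.from_matrix(np.c_[[np.cos(yaw),np.sin(yaw),0],[np.sin(yaw),-np.cos(yaw),0],[0,0,-1]])
print("t",round(s["time_s"],2),"board",(toB(s["eef_pos"])*1000).round(1),"roterr",(M.inv()*t).as_rotvec(degrees=True).round(2),"F",s["wrist_force"].round(2),"gap",round(s["finger_gap"],3))
if len(sys.argv)>3: print("delta",go(s,*map(float,sys.argv[1:4])).round(2))
E
python3 st.py -.145 .015 .15
```

```text
t 1.6 board [-176.6 -128.1  178.6] roterr [-0.68  0.23 -1.92] F [ 1.21 -0.92 -0.24] gap 0.37
delta [  2.69 -14.38   3.02]
```

Emit:
jog_arm(delta_pos=[[0.7,-4.2,0],[0.7,-4.2,0],[0.7,-4.2,0],[0.6,-1.7,3],[0,0,0]], rot=[[-0.3,0.1,-1],[-0.3,0.1,-0.7],[0,0,-0.2],[0,0,0],[0,0,0]], grip=[3.5,3.5,3.5,3.5,3.5])

```text
time_s: 2.1
eef_pos: [0.4672, 0.0758, 0.1482]
ee_rot: [-3.128, 0.265, -0.001]
wrist_force: [-1.0, -0.3, -0.9]
finger_gap: 0.371
```

```bash
python3 st.py -.145 .015 .03
```

```text
t 2.1 board [-147.8   26.5  148.2] roterr [-0.13 -0.02  0.6 ] F [-1.03 -0.29 -0.89] gap 0.371
delta [ 0.27  1.17 11.82]
```

Emit:
jog_arm(delta_pos=[[0.2,1.1,3],[0,0,4],[0,0,3],[0,0,1.5],[0,0,0]], rot=[[0,0,0.6],[0,0,0],[0,0,0],[0,0,0],[0,0,0]], grip=[3.5,3.5,3.5,3.5,3.5])

```text
time_s: 2.6
eef_pos: [0.4695, 0.0611, 0.0338]
ee_rot: [-3.129, 0.282, -0.008]
wrist_force: [-1.5, -0.5, -0.5]
finger_gap: 0.372
```

```bash
python3 st.py -.143 .015 .0135; python3 - <<'E'
from h import *
from workcell import eyes
f=eyes.grab_frame("side");crop(f,200,130,340,250,5,"pics/s1.png")
E
```

```text
t 2.6 board [-143.    12.4   33.8] roterr [-0.03 -0.28 -0.01] F [-1.45 -0.54 -0.52] gap 0.372
delta [-0.01 -0.26  2.03]
```

View pics/s1.png

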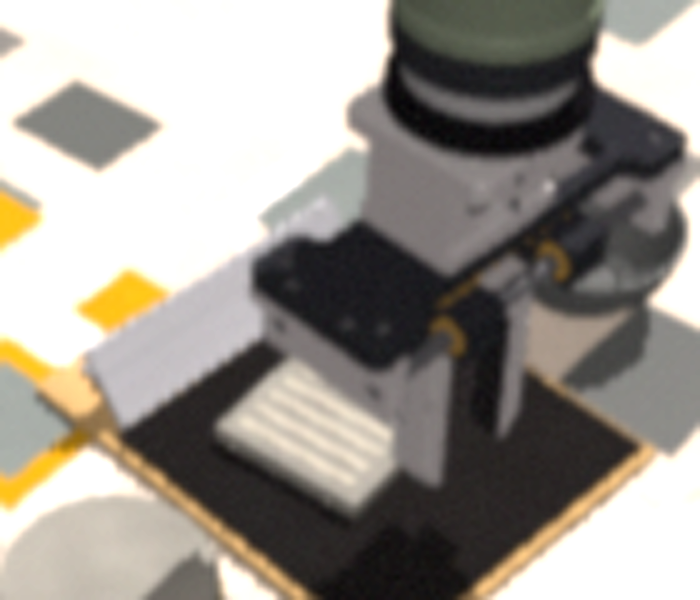

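The fingers straddle the plaque's near edge at about (440,470), clear of it, and the plaque hasn't moved. I'll go lower.

Emit:
jog_arm(delta_pos=[[0,-0.2,1.0],[0,0,0.7],[0,0,0.2],[0,0,0]], rot=[[0,-0.2,0],[0,0,0],[0,0,0],[0,0,0]], grip=[3.5,3.5,3.5,3.5])

```text
time_s: 3.05
eef_pos: [0.475, 0.0618, 0.0189]
ee_rot: [-3.128, 0.285, -0.018]
wrist_force: [0.1, 0.2, -0.6]
finger_gap: 0.375
```

```bash
python3 st.py -.123 .015 .0135
```

```text
t 3.05 board [-137.7   14.    18.9] roterr [-0.08 -0.65 -0.1 ] F [ 0.15  0.25 -0.59] gap 0.375
delta [ 1.46 -0.1   0.56]
```

Emit:
jog_arm(delta_pos=[[0,-0.1,0.4],[0,0,0.1],[0,0,0]], rot=[[0,-0.6,0],[0,0,0],[0,0,0]], grip=[3.5,3.5,3.5])

```text
time_s: 3.35
eef_pos: [0.4763, 0.0629, 0.0145]
ee_rot: [-3.127, 0.284, -0.003]
wrist_force: [0.1, 0.4, 0.1]
finger_gap: 0.372
```

```bash
python3 st.py -.123 .015 .0135
```

```text
t 3.35 board [-136.6   15.4   14.5] roterr [-0.1  -0.12 -0.08] F [0.08 0.36 0.08] gap 0.372
delta [1.36 0.04 0.1 ]
```

Emit:
jog_arm(delta_pos=[[0.5,0,0.1],[0.6,0,0],[0.6,0,0],[0.6,0,0],[0.6,0,0]], rot=[[0,0,0],[0,0,0],[0,0,0],[0,0,0],[0,0,0]], grip=[3.5,3.5,3.5,3.5,3.5])

```text
time_s: 3.85
eef_pos: [0.5072, 0.0575, 0.0137]
ee_rot: [-3.127, 0.283, -0.004]
wrist_force: [0.1, 0.3, -0.6]
finger_gap: 0.37
```

```bash
python3 st.py -.09 .015 .0135;  python3 - <<'E'
from h import *
from workcell import eyes
f=eyes.grab_frame("side");crop(f,200,130,340,250,5,"pics/s2.png")
E
```

```text
t 3.85 board [-105.2   15.5   13.7] roterr [-0.1  -0.15 -0.05] F [ 0.14  0.26 -0.59] gap 0.37
delta [1.52 0.05 0.02]
```

View pics/s2.png

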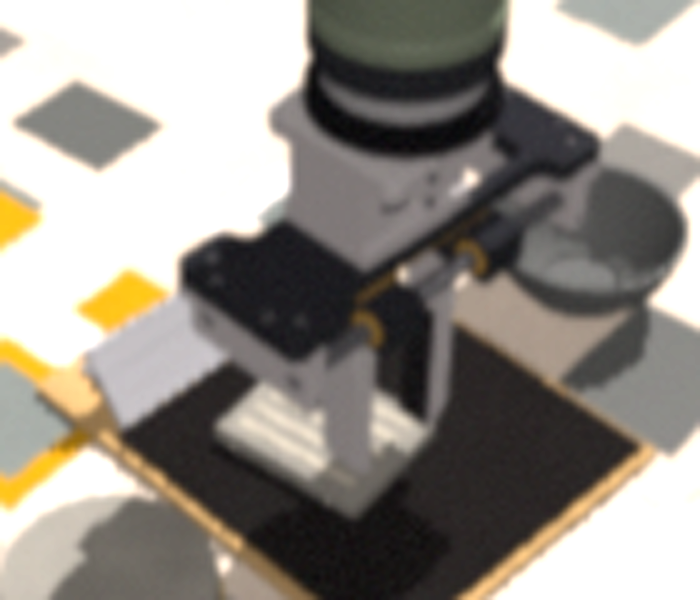

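```bash
python3 - <<'E'
from h import *
from workcell import eyes,ctrl
f=eyes.grab_frame("side")
for z in (.0137,.02,.025,.03):
  for y in (.0155+.0185,.0155+.031): print(z,y,((proj(f,[B(-.113,y,z),B(-.097,y,z)])+.5-[200,130])*5).round())
s=ctrl.sense();L=[]
for y in (.0185,.031,-.0185,-.031):
    L.append([B(-.113,.0155+y,.0137),B(-.097,.0155+y,.0137),B(-.097,.0155+y,.08),B(-.113,.0155+y,.08),B(-.113,.0155+y,.0137)])
crop(f,220,170,320,250,8,"pics/s3.png",L)
g=eyes.grab_frame("wrist");crop(g,0,0,512,384,1.5,"pics/w3.png")
E
```

```text
0.0137 0.034 [[368. 503.]
 [343. 484.]]
0.0137 0.0465 [[349. 518.]
 [323. 498.]]
0.02 0.034 [[369. 494.]
 [343. 474.]]
0.02 0.0465 [[349. 509.]
 [323. 489.]]
0.025 0.034 [[369. 486.]
 [343. 467.]]
0.025 0.0465 [[349. 501.]
 [324. 482.]]
0.03 0.034 [[370. 479.]
 [344. 459.]]
0.03 0.0465 [[350. 494.]
 [324. 474.]]
```

View pics/s3.png

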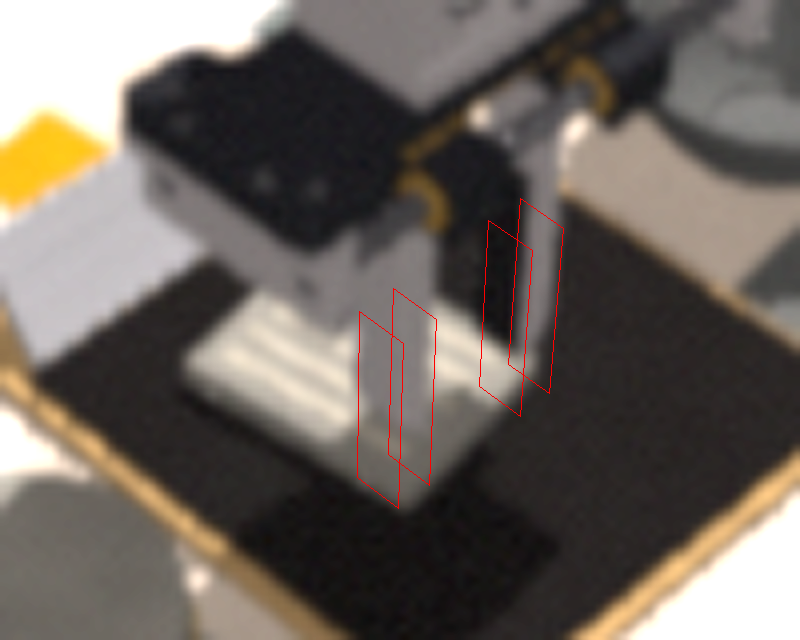

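View pics/w3.png

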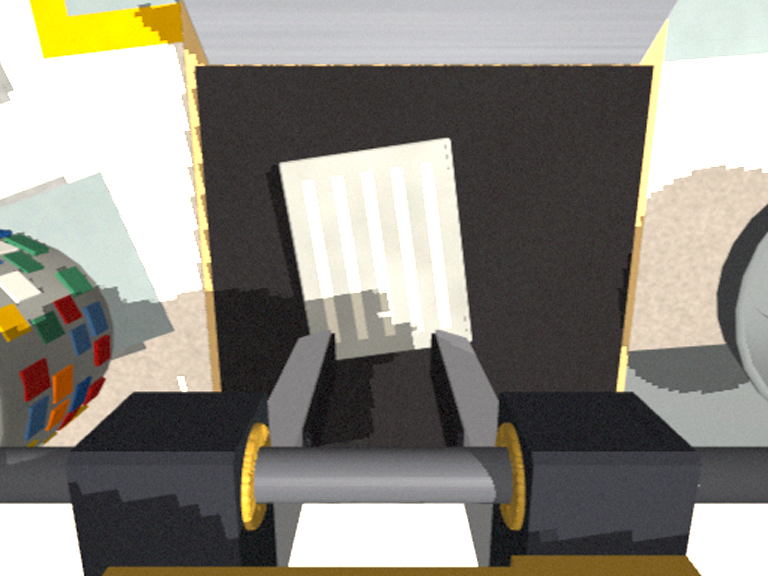

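```bash
python3 - <<'E'
from h import *
from workcell import eyes,ctrl
g=eyes.grab_frame("wrist")
T=g["T_tool_cam"];Ti=np.linalg.inv(T);print(T.round(4));K=g["mtx"]
def pj(p):
    q=Ti[:3,:3]@np.array(p)+Ti[:3,3];q=K@q;return q[:2]/q[2]
for z in (0,-.01,-.02,-.03,-.04):
    print(z,[ (pj((x,y,z))*1.5).round(0).tolist() for y in (-.0175,-.030) for x in (-.008,.008)])
# plaque corners prediction at original pose
s=ctrl.sense();M=R.from_rotvec(s["ee_rot"])
b,p=pickle.load(open("pose.pkl","rb"))
c,s_=np.cos(p[2]),np.sin(p[2])
for a in [(.04,.032),(.04,-.032),(-.04,-.032),(-.04,.032)]:
    w=np.array([p[0]+c*a[0]-s_*a[1],p[1]+s_*a[0]+c*a[1],.02]);print((pj(M.inv().apply(w-s["eef_pos"]))*1.5).round(0))
crop(g,120,200,370,330,3.2,"pics/w4.png")
E
```

```text
[[-2.000e-04 -9.704e-01 -2.413e-01  6.960e-02]
 [ 1.000e+00 -2.000e-04  1.000e-04 -1.000e-04]
 [-1.000e-04 -2.413e-01  9.704e-01 -2.010e-01]
 [ 0.000e+00  0.000e+00  0.000e+00  1.000e+00]]
0 [[340.0, 352.0], [339.0, 315.0], [310.0, 352.0], [309.0, 315.0]]
-0.01 [[338.0, 361.0], [337.0, 323.0], [307.0, 361.0], [305.0, 323.0]]
-0.02 [[336.0, 371.0], [335.0, 331.0], [303.0, 371.0], [301.0, 331.0]]
-0.03 [[334.0, 383.0], [333.0, 340.0], [299.0, 383.0], [297.0, 340.0]]
-0.04 [[331.0, 395.0], [330.0, 350.0], [294.0, 395.0], [292.0, 350.0]]
[276. 155.]
[450. 128.]
[474. 336.]
[315. 358.]
```

View pics/w4.png

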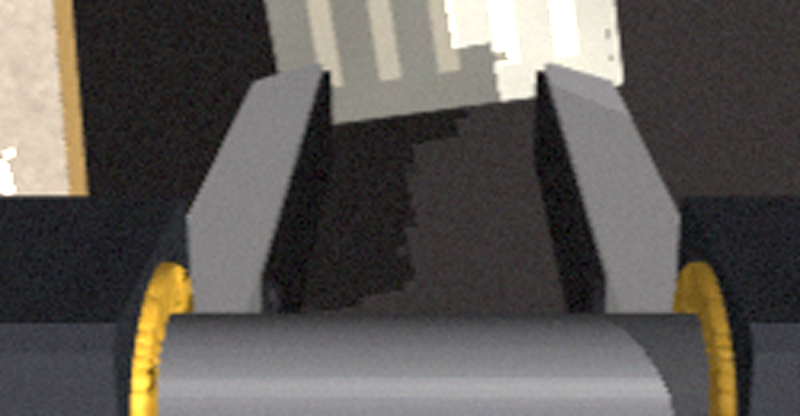

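The wrist view shows the fingertips over the plaque's near end, about 25 mm higher than the TCP says, so the open fingers probably swing on an arc. The plaque hasn't moved. I'll back off and shut them, since the TCP is defined for shut fingers.

Emit:
jog_arm(delta_pos=[[-1,0,-1.5],[-1,0,-0.5],[-1,0,0],[-0.6,0,0],[0,0,0]], rot=[[0,0,0],[0,0,0],[0,0,0],[0,0,0],[0,0,0]], grip=[3.5,1.5,0,0,0])

```text
time_s: 4.55
eef_pos: [0.4665, 0.0646, 0.0326]
ee_rot: [-3.127, 0.283, 0.002]
wrist_force: [-0.5, 0.1, -0.5]
finger_gap: 0.072
```

```bash
python3 st.py -.14 .015 .0135; python3 - <<'E'
from h import *
from workcell import eyes,ctrl
g=eyes.grab_frame("wrist")
crop(g,120,160,370,340,3.2,"pics/w5.png")
T=g["T_tool_cam"];Ti=np.linalg.inv(T);K=g["mtx"]
def pj(p):
    q=Ti[:3,:3]@np.array(p)+Ti[:3,3];q=K@q;return ((q[:2]/q[2]-[120,160])*3.2).round()
for z in (0,-.01,-.02,-.03): print(z,pj((-.008,0,z)),pj((.008,0,z)))
f=eyes.grab_frame("side");crop(f,200,130,340,250,5,"pics/s5.png")
s=ctrl.sense();print(((proj(f,s["eef_pos"])+.5-[200,130])*5))
E
```

```text
t 4.55 board [-146.5   15.3   32.6] roterr [-0.08  0.07 -0.05] F [-0.51  0.14 -0.53] gap 0.072
delta [0.65 0.03 1.91]
0 [432. 239.] [432. 160.]
-0.01 [432. 259.] [432. 176.]
-0.02 [432. 280.] [432. 194.]
-0.03 [432. 304.] [432. 214.]
[[453.51671473 492.3979309 ]]
```

View pics/w5.png

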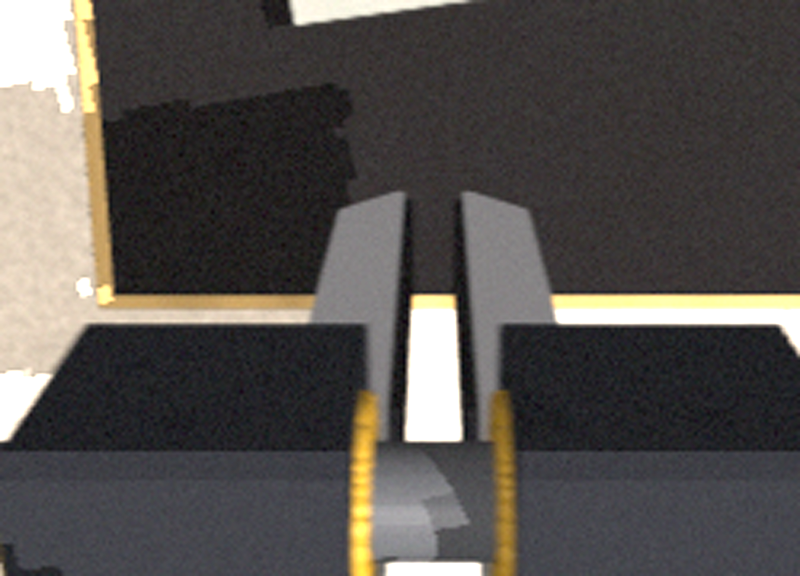

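View pics/s5.png

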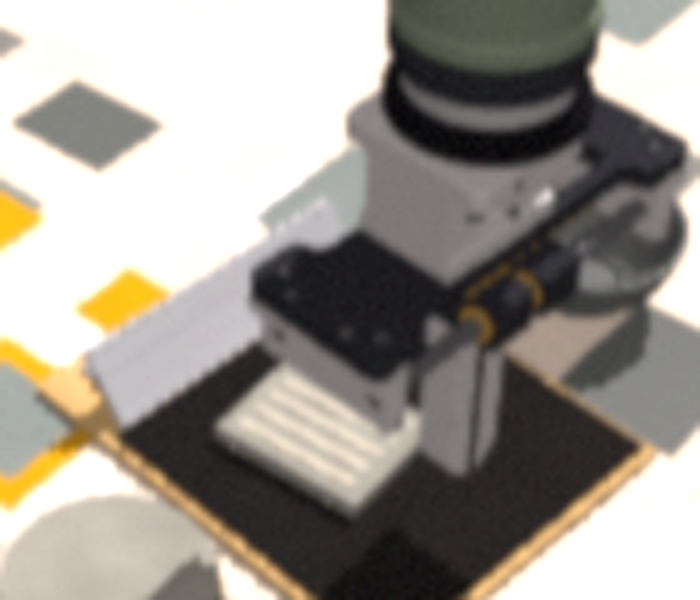

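Emit:
jog_arm(delta_pos=[[0,0,0.6],[0,0,0.6],[0,0,0.4],[0,0,0]], rot=[[0,0,0],[0,0,0],[0,0,0],[0,0,0]], grip=[0,0,0,0])

```text
time_s: 5.05
eef_pos: [0.4681, 0.0642, 0.0148]
ee_rot: [-3.127, 0.284, 0.001]
wrist_force: [1.3, -0.6, 0.2]
finger_gap: 0.007
```

```bash
python3 st.py -.14 .015 .0135; python3 - <<'E'
from h import *
from workcell import eyes,ctrl
g=eyes.grab_frame("wrist")
crop(g,120,160,370,340,3.2,"pics/w6.png")
f=eyes.grab_frame("side");s=ctrl.sense();e=s["eef_pos"];M=R.from_rotvec(s["ee_rot"])
def box(dz): return [[e+M.apply([x,y,-dz]) for x,y in((-.008,-.012),(.008,-.012),(.008,.012),(-.008,.012),(-.008,-.012))]]
crop(f,240,170,320,240,10,"pics/s6.png",box(0)+box(.02))
E
```

```text
t 5.05 board [-144.9   15.2   14.8] roterr [-0.08  0.04 -0.08] F [ 1.34 -0.61  0.18] gap 0.007
delta [0.49 0.02 0.13]
```

View pics/w6.png

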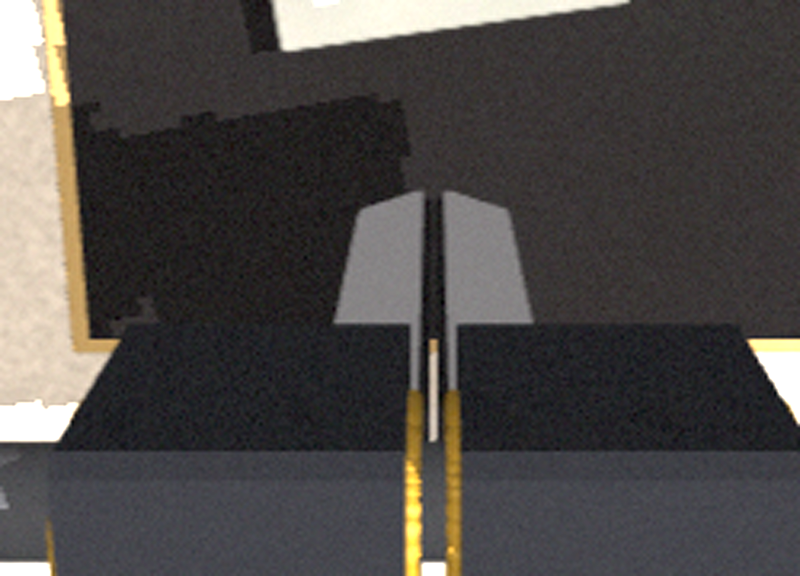

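View pics/s6.png

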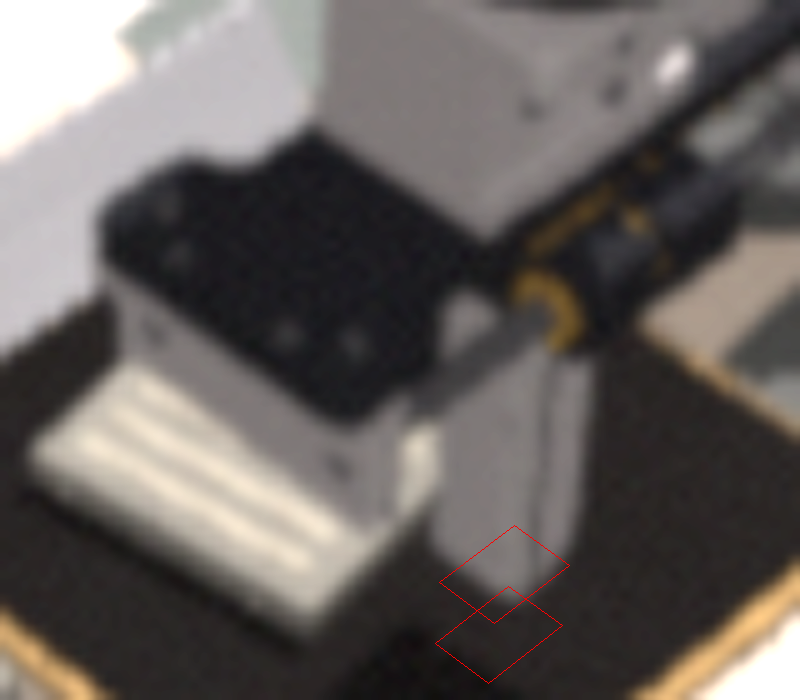

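Both cameras show the true fingertips about 20 mm behind the reported TCP. I'll descend slowly, watching the wrist force and the pictures.

Emit:
jog_arm(delta_pos=[[0,0,0.5],[0,0,0.4],[0,0,0.3],[0,0,0]], rot=[[0,0,0],[0,0,0],[0,0,0],[0,0,0]], grip=[0,0,0,0])

```text
time_s: 5.55
eef_pos: [0.4691, 0.0642, 0.0026]
ee_rot: [-3.127, 0.284, -0.002]
wrist_force: [-0.0, 0.2, -0.6]
finger_gap: 0.007
```

Emit:
jog_arm(delta_pos=[[0,0,0.2],[0,0,0]], rot=[[0,0,0],[0,0,0]], grip=[0,0])

```text
time_s: 5.75
eef_pos: [0.4691, 0.0642, 0.0004]
ee_rot: [-3.127, 0.284, -0.002]
wrist_force: [-0.1, -0.0, 0.0]
finger_gap: 0.006
```

```bash
python3 st.py -.14 .015 -.007; python3 - <<'E'
from h import *
from workcell import eyes,ctrl
f=eyes.grab_frame("side");s=ctrl.sense();e=s["eef_pos"];M=R.from_rotvec(s["ee_rot"])
def box(dz): return [[e+M.apply([x,y,-dz]) for x,y in((-.008,-.012),(.008,-.012),(.008,.012),(-.008,.012),(-.008,-.012))]]
crop(f,240,170,320,240,10,"pics/s7.png",box(0)+box(.02))
E
```

```text
t 5.75 board [-143.9   15.3    0.4] roterr [-0.09 -0.06 -0.08] F [-0.06 -0.02  0.  ] gap 0.006
delta [0.39 0.03 0.74]
```

View pics/s7.png

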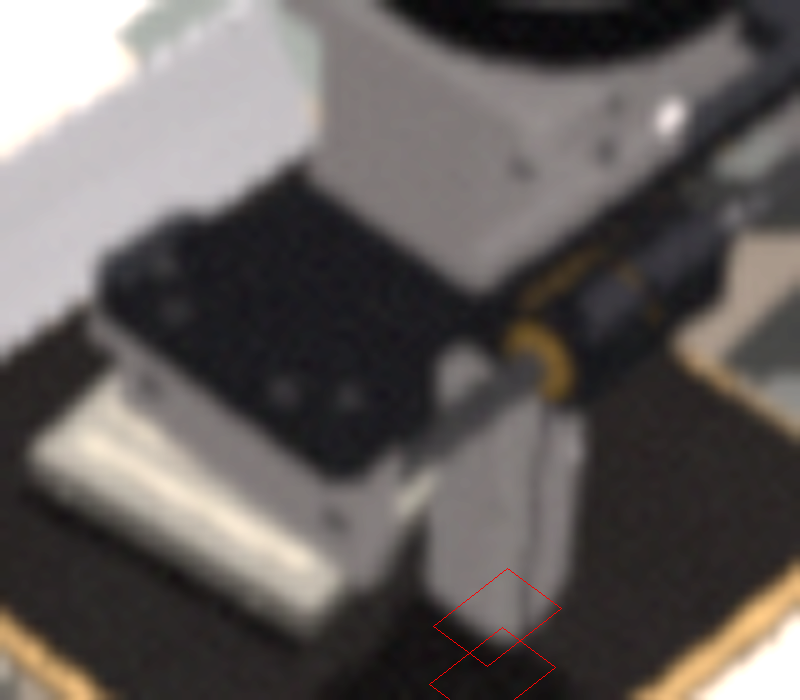

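Emit:
jog_arm(delta_pos=[[0,0,0.3],[0,0,0.2],[0,0,0]], rot=[[0,0,0],[0,0,0],[0,0,0]], grip=[0,0,0])

```text
time_s: 6.1
eef_pos: [0.4697, 0.0642, -0.0045]
ee_rot: [-3.127, 0.284, -0.004]
wrist_force: [-0.8, -0.5, 0.2]
finger_gap: 0.006
```

Emit:
jog_arm(delta_pos=[[0,0,0.2],[0,0,0]], rot=[[0,0,0],[0,0,0]], grip=[0,0])

```text
time_s: 6.3
eef_pos: [0.4697, 0.0642, -0.0067]
ee_rot: [-3.127, 0.284, -0.004]
wrist_force: [1.2, -0.5, -0.9]
finger_gap: 0.003
```

```bash
python3 st.py -.14 .015 -.007; python3 - <<'E'
from h import *
from workcell import eyes,ctrl
f=eyes.grab_frame("side");s=ctrl.sense();e=s["eef_pos"];M=R.from_rotvec(s["ee_rot"])
crop(f,240,170,320,240,10,"pics/s8.png")
g=eyes.grab_frame("wrist");crop(g,120,160,370,340,3.2,"pics/w8.png")
E
```

```text
t 6.3 board [-143.3   15.5   -6.7] roterr [-0.1  -0.13 -0.07] F [ 1.19 -0.46 -0.91] gap 0.003
delta [0.33 0.05 0.03]
```

View pics/s8.png

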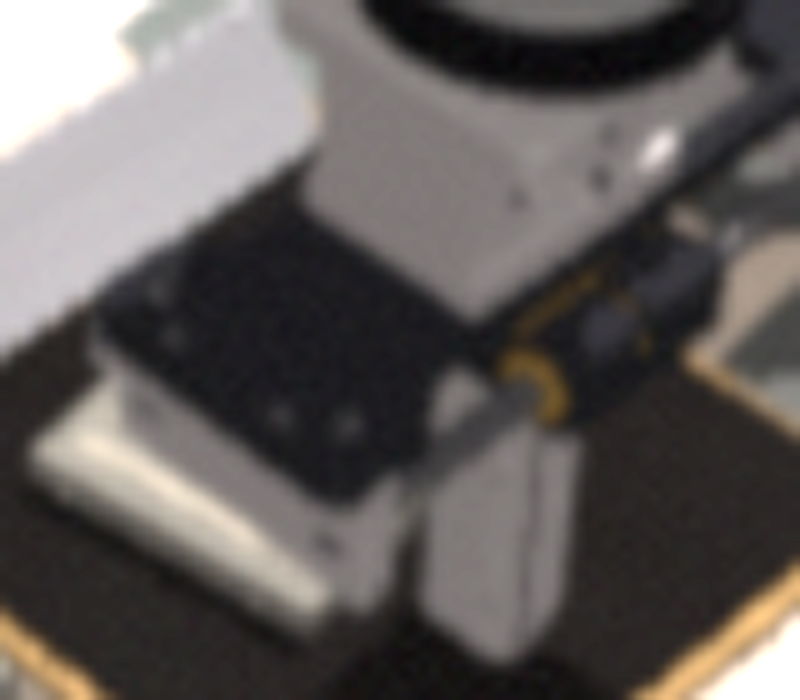

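View pics/w8.png

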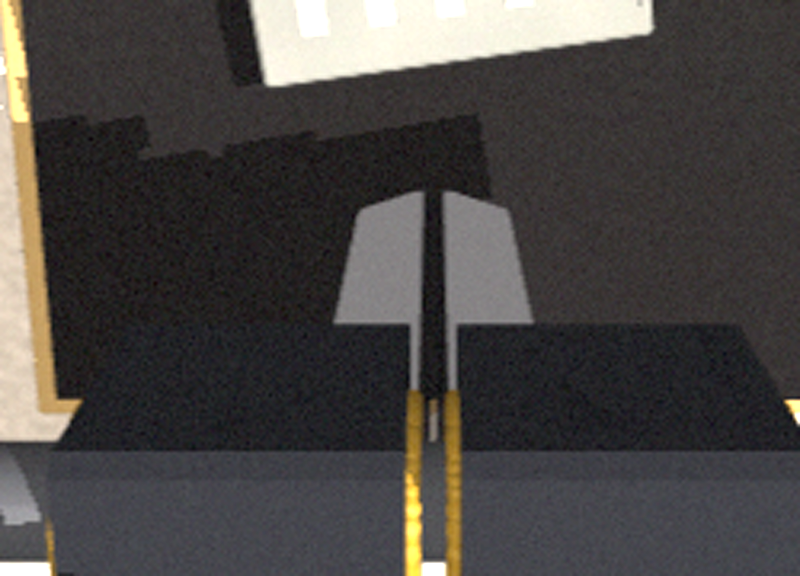

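Emit:
jog_arm(delta_pos=[[0,0,0.2],[0,0,0]], rot=[[0,0,0],[0,0,0]], grip=[0,0])

```text
time_s: 6.6
eef_pos: [0.4702, 0.0642, -0.0085]
ee_rot: [-3.127, 0.284, -0.005]
wrist_force: [0.3, 0.4, 0.1]
finger_gap: 0.006
```

Emit:
jog_arm(delta_pos=[[0,0,0.15],[0,0,0]], rot=[[0,0,0],[0,0,0]], grip=[0,0])

```text
time_s: 6.8
eef_pos: [0.4702, 0.0642, -0.0101]
ee_rot: [-3.127, 0.284, -0.005]
wrist_force: [-0.3, -0.0, 0.8]
finger_gap: 0.007
```

Emit:
jog_arm(delta_pos=[[0,0,0.15],[0,0,0]], rot=[[0,0,0],[0,0,0]], grip=[0,0])

```text
time_s: 7.0
eef_pos: [0.4705, 0.0642, -0.0116]
ee_rot: [-3.127, 0.284, -0.006]
wrist_force: [-0.6, 0.1, -0.8]
finger_gap: 0.009
```

Emit:
jog_arm(delta_pos=[[0,0,0.15],[0,0,0]], rot=[[0,0,0],[0,0,0]], grip=[0,0])

```text
time_s: 7.2
eef_pos: [0.471, 0.0642, -0.0113]
ee_rot: [-3.127, 0.283, -0.006]
wrist_force: [0.2, 0.0, -0.0]
finger_gap: 0.007
```

```bash
python3 st.py -.14 .015 -.007; python3 - <<'E'
from h import *
from workcell import eyes,ctrl
print(ctrl.tcp_to_grasp)
f=eyes.grab_frame("side")
crop(f,240,170,320,240,10,"pics/s9.png")
E
```

```text
t 7.2 board [-142.    15.6  -11.3] roterr [-0.1  -0.21 -0.06] F [ 0.23  0.04 -0.  ] gap 0.007
delta [ 0.21  0.06 -0.43]
0.0188
```

View pics/s9.png

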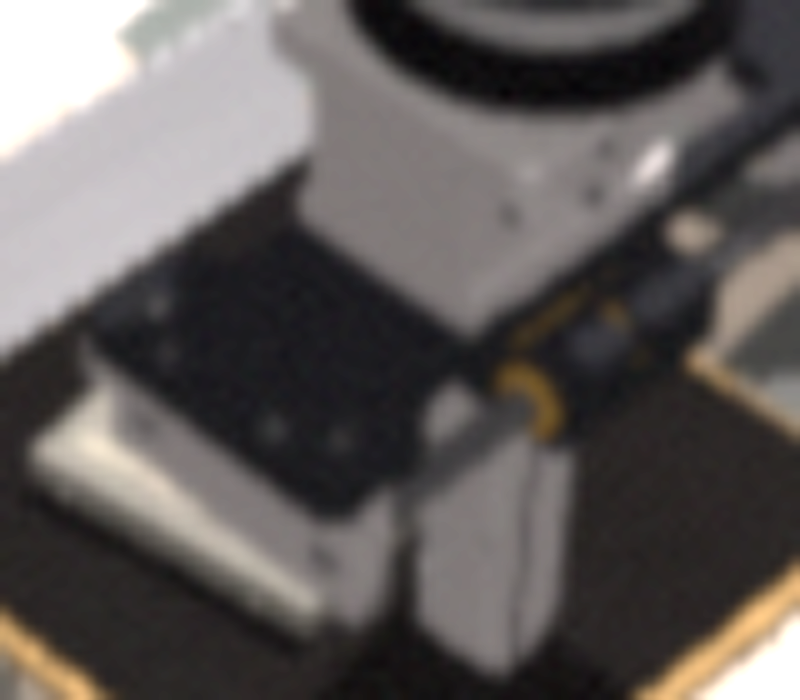

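Emit:
jog_arm(delta_pos=[[0,0,-0.2],[0,0,0],[0.3,0,0],[0.4,0,0],[0.4,0,0]], rot=[[0,-0.1,0],[0,0,0],[0,0,0],[0,0,0],[0,0,0]], grip=[0,3,3,3,3])

```text
time_s: 7.75
eef_pos: [0.4817, 0.0622, -0.0099]
ee_rot: [-3.127, 0.283, -0.002]
wrist_force: [0.6, 0.7, 0.9]
finger_gap: 0.3
```

```bash
python3 st.py -.11 .015 -.0095; python3 - <<'E'
from h import *
from workcell import eyes
g=eyes.grab_frame("wrist");crop(g,120,100,370,280,3.2,"pics/w10.png")
E
```

```text
t 7.75 board [-131.1   15.6   -9.9] roterr [-0.1  -0.05 -0.05] F [0.61 0.72 0.93] gap 0.3
delta [ 2.11  0.06 -0.04]
```

View pics/w10.png

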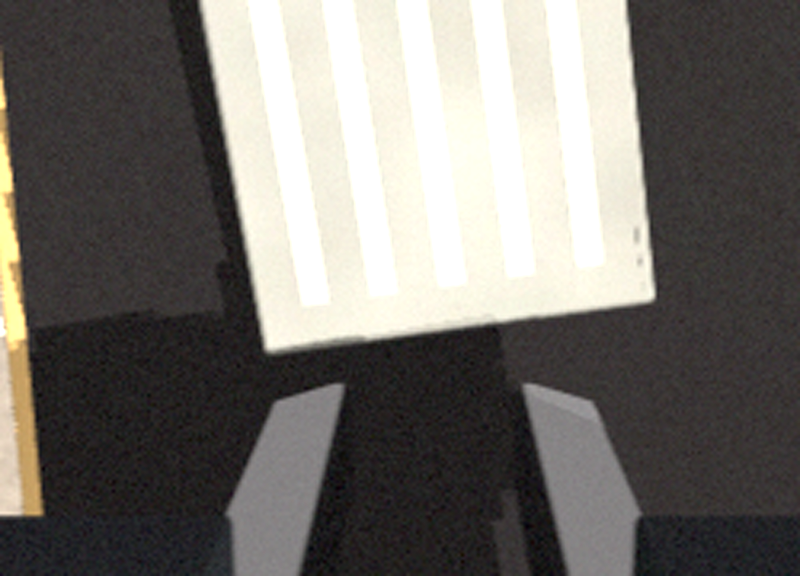

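Emit:
jog_arm(delta_pos=[[0.5,0.1,0],[0.5,0.1,0],[0.5,0,0],[0.5,0,0],[0.4,0,0]], rot=[[0,0,0],[0,0,0],[0,0,0],[0,0,0],[0,0,0]], grip=[3,3,3,3,3])

```text
time_s: 8.3
eef_pos: [0.5008, 0.0572, -0.0111]
ee_rot: [-3.125, 0.283, 0.021]
wrist_force: [-2.2, 0.6, 3.6]
finger_gap: 0.319
```

```bash
python3 st.py -.08 .015 -.0095; python3 - <<'E'
from h import *
from workcell import eyes
g=eyes.grab_frame("wrist");crop(g,100,20,400,260,2.5,"pics/w11.png")
E
```

```text
t 8.3 board [-111.5   14.1  -11.1] roterr [-0.16  0.77 -0.05] F [-2.15  0.64  3.58] gap 0.319
delta [ 3.14 -0.09 -0.21]
```

View pics/w11.png

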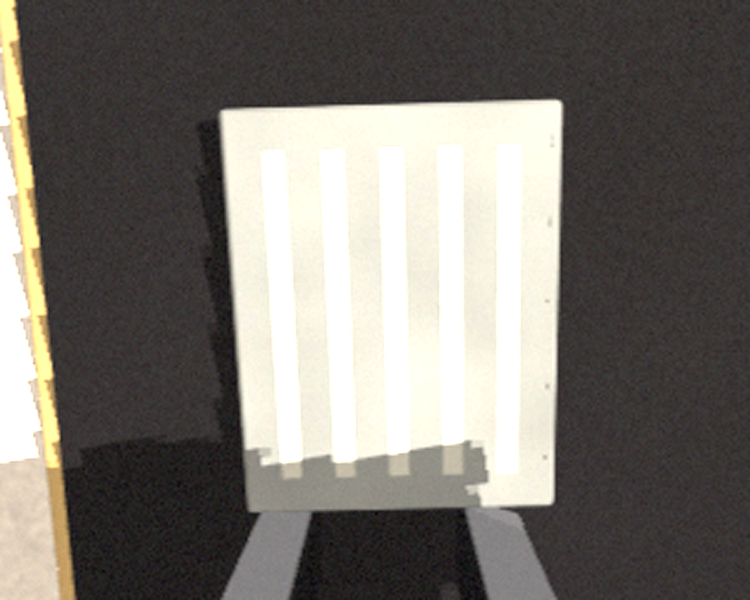

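Emit:
jog_arm(delta_pos=[[0.4,0,-0.15],[0.5,0,-0.05],[0.5,0,0],[0.5,0,-0.05],[0.4,0,0]], rot=[[0,0.6,0],[0,0,0],[0,0,0],[0,0,0],[0,0,0]], grip=[3,3,3,3,3])

```text
time_s: 8.85
eef_pos: [0.5272, 0.0515, -0.0087]
ee_rot: [-3.127, 0.284, -0.003]
wrist_force: [-0.9, 0.1, 0.2]
finger_gap: 0.318
```

```bash
python3 st.py -.08 .015 -.0095; python3 - <<'E'
from h import *
from workcell import eyes
g=eyes.grab_frame("side");crop(g,200,130,340,250,5,"pics/s12.png")
E
```

```text
t 8.85 board [-84.5  13.3  -8.7] roterr [-0.1  -0.11 -0.07] F [-0.87  0.11  0.15] gap 0.318
delta [ 0.45 -0.18  0.08]
```

View pics/s12.png

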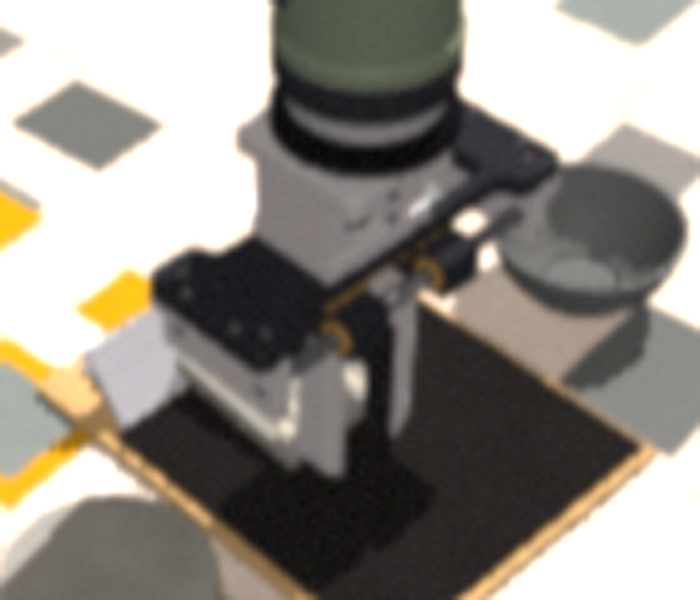

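The fingers are behind the plaque, with the tip near (325,470), and its leading edge is at the fence. I'll keep pushing gently.

Emit:
jog_arm(delta_pos=[[0.4,-0.05,0],[0.4,0,0],[0.4,0,0],[0.4,0,0],[0.4,0,0]], rot=[[0,0,0],[0,0,0],[0,0,0],[0,0,0],[0,0,0]], grip=[3,3,3,3,3])

```text
time_s: 9.4
eef_pos: [0.5316, 0.0511, -0.0104]
ee_rot: [-3.126, 0.283, 0.055]
wrist_force: [-11.0, 1.8, 10.3]
finger_gap: 0.316
```

```bash
python3 st.py -.016 .014 -.0092; python3 - <<'E'
from h import *
from workcell import eyes
g=eyes.grab_frame("wrist");crop(g,60,0,440,260,2,"pics/w13.png")
E
```

```text
t 9.4 board [-80.1  13.6 -10.4] roterr [ 0.02  2.   -0.04] F [-10.97   1.83  10.26] gap 0.316
delta [ 6.4  -0.04 -0.35]
```

View pics/w13.png

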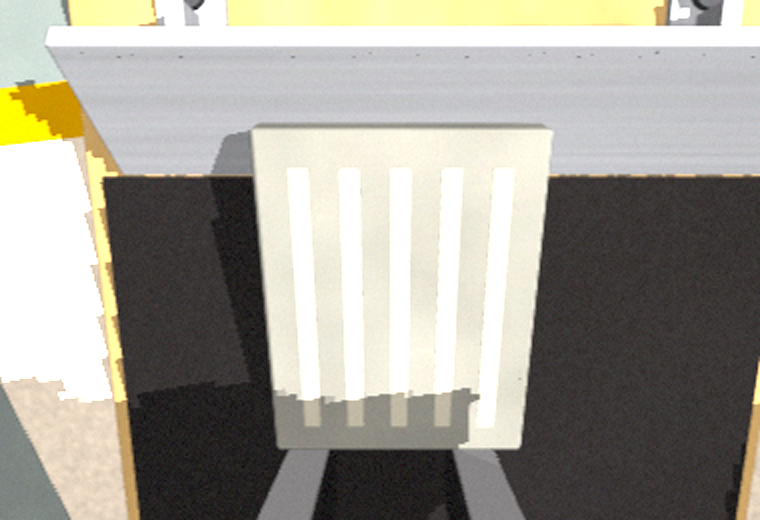

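Emit:
jog_arm(delta_pos=[[0,0,-0.25],[0,0,0],[0,0,0]], rot=[[0,1.8,0],[0,0,0],[0,0,0]], grip=[3,3,3])

```text
time_s: 9.75
eef_pos: [0.5335, 0.051, -0.0075]
ee_rot: [3.129, -0.283, 0.002]
wrist_force: [-1.3, 0.7, -0.7]
finger_gap: 0.321
```

```bash
python3 st.py -.016 .014 -.0092
```

```text
t 9.75 board [-78.2  13.9  -7.5] roterr [ 0.01 -0.06 -0.03] F [-1.33  0.68 -0.75] gap 0.321
delta [ 6.22 -0.01  0.18]
```

Emit:
jog_arm(delta_pos=[[0.4,0,0],[0.4,0,-0.03],[0.4,0,-0.03],[0.4,0,-0.03],[0.4,0,-0.03]], rot=[[0,0.1,0],[0,0.2,0],[0,0.2,0],[0,0.2,0],[0,0.2,0]], grip=[3,3,3,3,3])

```text
time_s: 10.25
eef_pos: [0.5559, 0.0468, -0.0061]
ee_rot: [3.127, -0.283, 0.03]
wrist_force: [-1.1, -0.1, -0.2]
finger_gap: 0.321
```

```bash
python3 st.py -.016 .014 -.0085; python3 - <<'E'
from h import *
from workcell import eyes
g=eyes.grab_frame("wrist");crop(g,60,0,440,260,2,"pics/w14.png")
E
```

```text
t 10.25 board [-55.4  13.7  -6.1] roterr [ 0.   -1.12 -0.04] F [-1.13 -0.1  -0.25] gap 0.321
delta [ 3.94 -0.03  0.31]
```

View pics/w14.png

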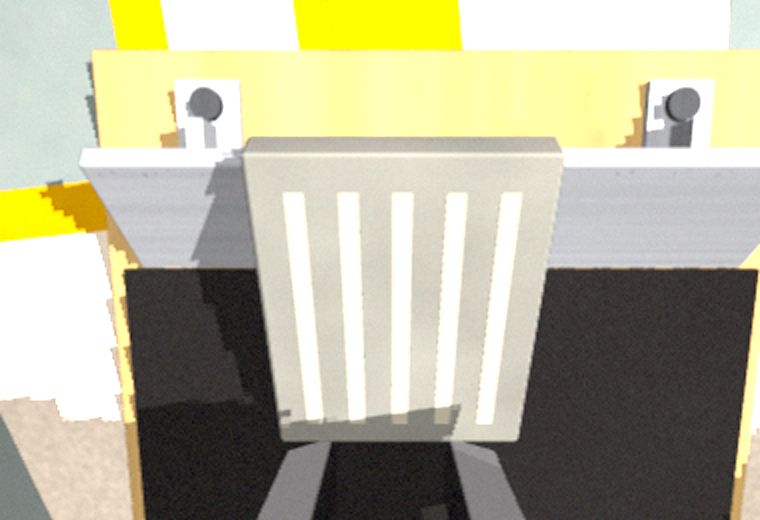

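Emit:
jog_arm(delta_pos=[[0.3,0,0.12],[0.4,0,0.05],[0.4,0,0],[0.4,0,0],[0,0,0]], rot=[[0,-0.8,0],[0,-0.2,0],[0,0,0],[0,0,0],[0,0,0]], grip=[3,3,3,3,3])

```text
time_s: 10.8
eef_pos: [0.564, 0.0454, -0.0078]
ee_rot: [-3.128, 0.283, 0.03]
wrist_force: [-1.2, 0.5, 0.5]
finger_gap: 0.321
```

```bash
python3 st.py -.016 .014 -.0085; python3 - <<'E'
from h import *
from workcell import eyes
g=eyes.grab_frame("wrist");crop(g,60,0,440,260,2,"pics/w15.png")
E
```

```text
t 10.8 board [-47.2  13.8  -7.8] roterr [ 0.05  1.09 -0.04] F [-1.18  0.46  0.52] gap 0.321
delta [ 3.12 -0.02  0.01]
```

View pics/w15.png

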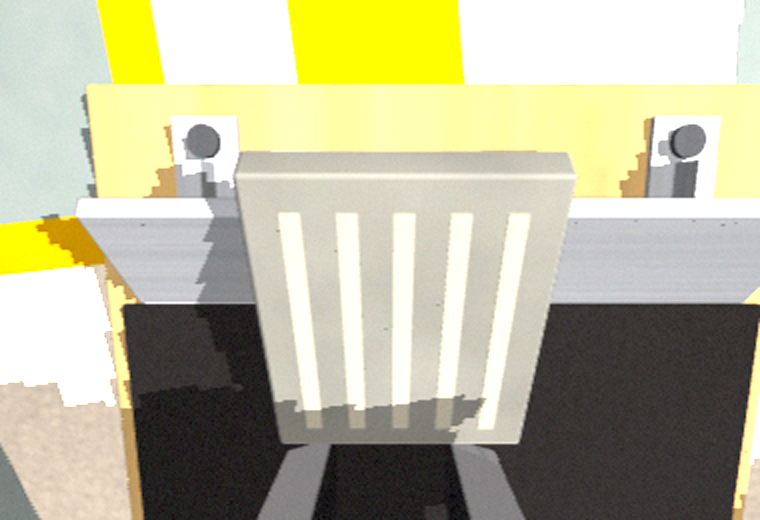

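Emit:
jog_arm(delta_pos=[[0.4,0,0],[0.4,0,0],[0.4,0,0],[0.4,0,0],[0,0,0]], rot=[[0,0.8,0],[0,0.2,0],[0,0,0],[0,0,0],[0,0,0]], grip=[3,3,3,3,3])

```text
time_s: 11.35
eef_pos: [0.5837, 0.0418, -0.0082]
ee_rot: [3.128, -0.283, 0.008]
wrist_force: [-0.8, -0.2, -0.3]
finger_gap: 0.321
```

```bash
python3 st.py -.016 .014 -.0085; python3 - <<'E'
from h import *
from workcell import eyes
g=eyes.grab_frame("wrist");crop(g,60,0,440,260,2,"pics/w16.png")
E
```

```text
t 11.35 board [-27.2  13.8  -8.2] roterr [ 0.03 -0.28 -0.04] F [-0.82 -0.24 -0.34] gap 0.321
delta [ 1.12 -0.02  0.04]
```

View pics/w16.png

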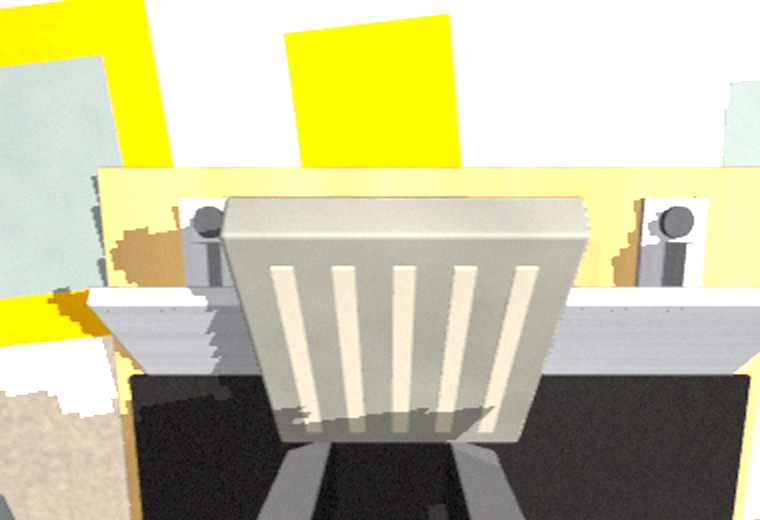

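Emit:
jog_arm(delta_pos=[[0.3,0,0],[0.3,0,0],[0.2,0,0],[0,0,0]], rot=[[0,0,0],[0,0,0],[0,0,0],[0,0,0]], grip=[3,3,3,3])

```text
time_s: 11.8
eef_pos: [0.5918, 0.0402, -0.0085]
ee_rot: [3.128, -0.283, 0.007]
wrist_force: [-0.5, -0.3, -0.7]
finger_gap: 0.317
```

```bash
python3 st.py -.016 .014 -.0085; python3 - <<'E'
from h import *
from workcell import eyes
g=eyes.grab_frame("wrist");crop(g,60,0,440,260,2,"pics/w17.png")
g=eyes.grab_frame("side");crop(g,200,130,340,250,5,"pics/s17.png")
E
```

```text
t 11.8 board [-18.9  13.7  -8.5] roterr [ 0.04 -0.25 -0.05] F [-0.48 -0.31 -0.68] gap 0.317
delta [ 0.29 -0.03  0.01]
```

View pics/w17.png

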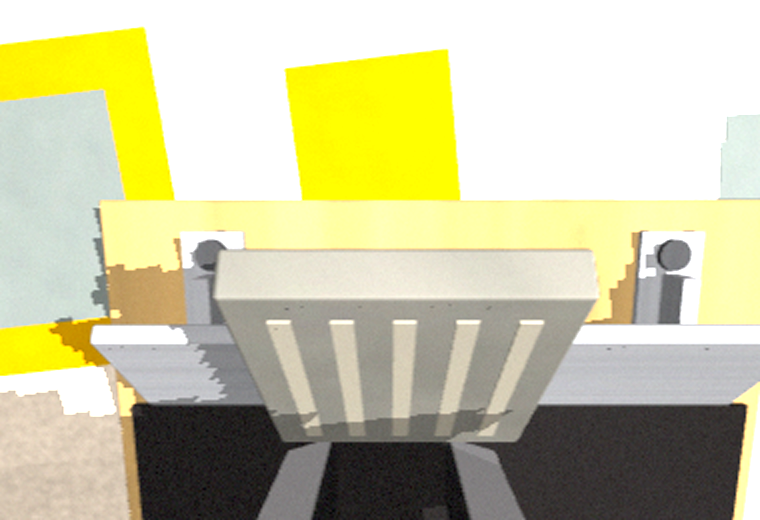

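View pics/s17.png

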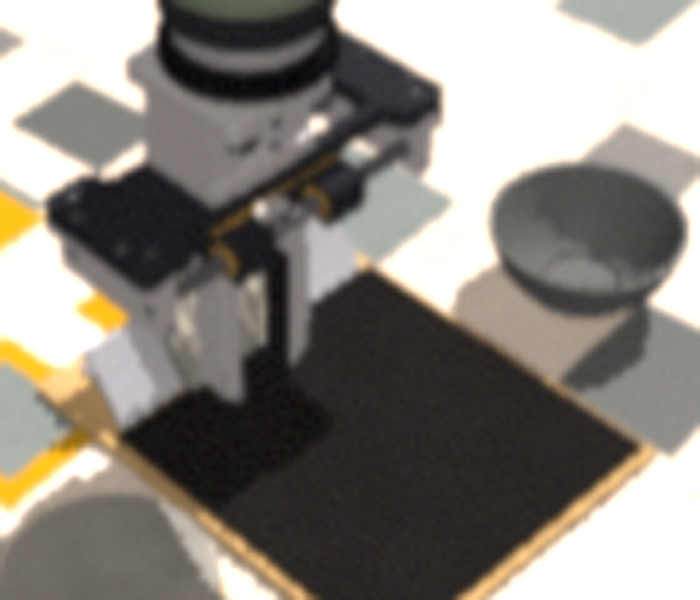

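Emit:
jog_arm(delta_pos=[[0.2,0,0],[0.2,0,0],[0,0,0]], rot=[[0,0,0],[0,0,0],[0,0,0]], grip=[3,3,3])

```text
time_s: 12.2
eef_pos: [0.5924, 0.0401, -0.0088]
ee_rot: [3.128, -0.282, -0.005]
wrist_force: [-0.3, -1.1, 1.0]
finger_gap: 0.318
```

```bash
python3 st.py -.016 .014 -.0085; python3 - <<'E'
from h import *
from workcell import eyes
g=eyes.grab_frame("wrist");crop(g,60,0,440,260,2,"pics/w18.png")
E
```

```text
t 12.2 board [-18.4  13.7  -8.8] roterr [ 0.06  0.17 -0.03] F [-0.26 -1.07  1.04] gap 0.318
delta [ 0.24 -0.03 -0.03]
```

View pics/w18.png

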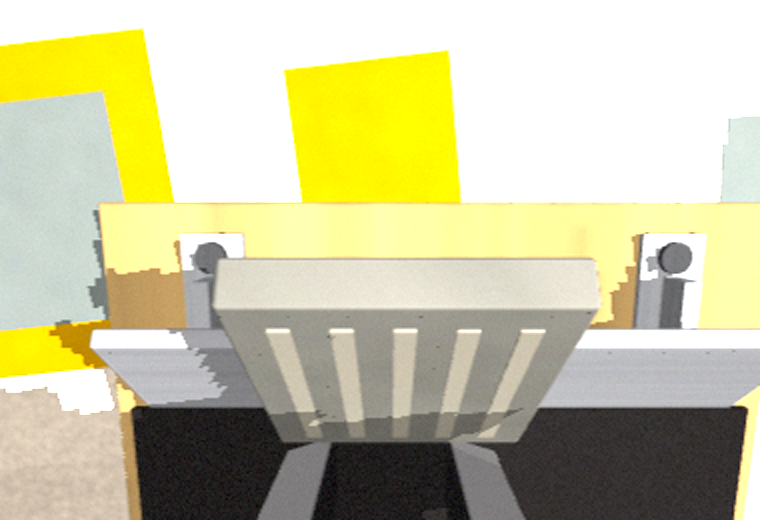

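```bash
cat > tilt.py <<'E'
from h import *
from scipy.optimize import least_squares
def fit(g,s,obs,crp,sc):
    # obs: ribbed-top L,R, mosaic-top L,R, ribbed-bottom L,R in crop px ; L = +y board
    T=g["T_tool_cam"];Ti=np.linalg.inv(T);K=g["mtx"];M=R.from_rotvec(s["ee_rot"])
    o=np.array(obs)/sc+np.array(crp)-.5
    def pj(w):
        q=M.inv().apply(w-s["eef_pos"])@Ti[:3,:3].T+Ti[:3,3];q=q@K.T;return q[:,:2]/q[:,2:]
    def pts(p):
        x,y,th,psi=p;c,n=np.cos(th),np.sin(th);P=[]
        for a,t in((.08,.01),(.08,0),(0,.01)):
            for l in(.032,-.032):
                u=a*c-t*n;h=a*n+t*c
                P.append(B(x+u*np.cos(psi)-l*np.sin(psi),y+l*np.cos(psi)+u*np.sin(psi),.01+h))
        return np.array(P)
    r=least_squares(lambda p:(pj(pts(p))-o).ravel(),[-.005,.014,.9,0])
    print("pivot x,y mm",r.x[:2]*1000,"tilt rad",r.x[2],"yaw",np.degrees(r.x[3]),"maxres px",abs(r.fun).max())
    # fence foot/top check
    print(((pj(np.array([B(0,.06,.01),B(.024,.06,.044)]))+.5-crp)*sc).round())
E
python3 - <<'E'
from tilt import *
from workcell import eyes,ctrl
s=ctrl.sense();g=eyes.grab_frame("wrist")
fit(g,s,[(215,310),(598,310),(217,258),(596,258),(283,443),(520,443)],(60,0),2)
E
```

```text
pivot x,y mm [-1.46237684 11.16027786] tilt rad 0.959563821784259 yaw 0.04206321192435589 maxres px 3.6716756120856076
[[222. 406.]
 [179. 343.]]
```

The fit gives a tilt of 0.96 rad, flush on the fence, with the lower edge about 1.5 mm before the foot line. Next: back off, rise, and cross over behind the fence.

Emit:
jog_arm(delta_pos=[[-0.5,0,0],[-1.5,0,-0.3],[-1.5,0,-1],[0,0,-3],[0,0,-4]], rot=[[0,0,0],[0,0,0],[0,0,0],[0,0,0],[0,0,0]], grip=[3,3,3,3,3])

```text
time_s: 12.8
eef_pos: [0.5548, 0.0463, 0.0707]
ee_rot: [3.127, -0.283, -0.008]
wrist_force: [1.5, -0.4, 0.4]
finger_gap: 0.318
```

Emit:
jog_arm(delta_pos=[[0,0,-2],[0,0,0]], rot=[[0,0,0],[0,0,0]], grip=[3,3])

```text
time_s: 13.0
eef_pos: [0.561, 0.0459, 0.0981]
ee_rot: [3.128, -0.283, 0.017]
wrist_force: [0.8, -0.7, 0.1]
finger_gap: 0.315
```

```bash
python3 st.py .085 .011 .11; python3 - <<'E'
from h import *
from workcell import eyes
g=eyes.grab_frame("side");crop(g,180,110,340,230,4.8,"pics/s19.png")
g=eyes.grab_frame("wrist");crop(g,0,0,512,384,1.5,"pics/w19.png")
E
```

```text
t 13.0 board [-50.2  13.8  98.1] roterr [ 0.01 -0.64 -0.05] F [ 0.78 -0.69  0.08] gap 0.315
delta [13.54  0.27 -1.04]
```

View pics/s19.png

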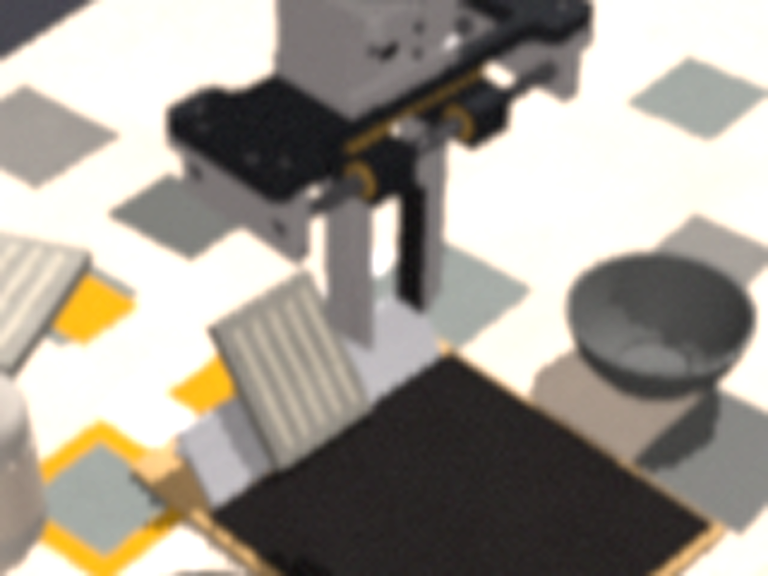

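View pics/w19.png

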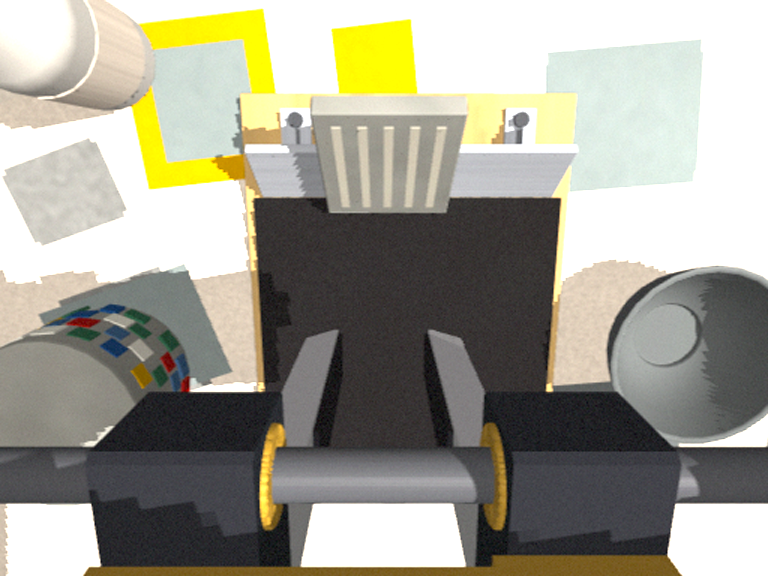

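The plaque leans against the fence by itself at about (290,370). I'll cross over it to behind the fence.

Emit:
jog_arm(delta_pos=[[0,0.2,-1],[3.5,0,0],[4,0,0],[4,0,0],[1.5,0,0]], rot=[[0,-0.6,0],[0,0,0],[0,0,0],[0,0,0],[0,0,0]], grip=[3,3,3,3,3])

```text
time_s: 13.6
eef_pos: [0.6824, 0.0204, 0.0956]
ee_rot: [3.128, -0.282, -0.035]
wrist_force: [0.8, 0.4, -0.3]
finger_gap: 0.319
```

Emit:
jog_arm(delta_pos=[[0,0,0]], rot=[[0,0,0]], grip=[3])

```text
time_s: 13.7
eef_pos: [0.6834, 0.0195, 0.0936]
ee_rot: [3.128, -0.283, -0.037]
wrist_force: [-0.2, -0.0, 0.1]
finger_gap: 0.32
```

```bash
python3 st.py .083 .011 .037
```

```text
t 13.7 board [74.9  9.7 93.6] roterr [ 0.16  1.36 -0.05] F [-0.25 -0.02  0.14] gap 0.32
delta [ 0.94 -0.15  5.64]
```

Emit:
jog_arm(delta_pos=[[0.9,-0.1,0],[0,0,1.5],[0,0,2],[0,0,1.2],[0,0,0]], rot=[[-0.1,1.3,0],[0,0,0],[0,0,0],[0,0,0],[0,0,0]], grip=[3,3,3,3,3])

```text
time_s: 14.2
eef_pos: [0.6868, 0.0197, 0.0395]
ee_rot: [3.124, -0.282, -0.014]
wrist_force: [0.2, 1.1, -0.9]
finger_gap: 0.316
```

```bash
python3 st.py .06 .011 .037; python3 - <<'E'
from h import *
from workcell import eyes
g=eyes.grab_frame("side");crop(g,180,110,340,230,4.8,"pics/s20.png")
E
```

```text
t 14.2 board [78.2 10.4 39.5] roterr [ 0.31  0.47 -0.01] F [ 0.15  1.09 -0.92] gap 0.316
delta [-1.82 -0.06  0.27]
```

View pics/s20.png

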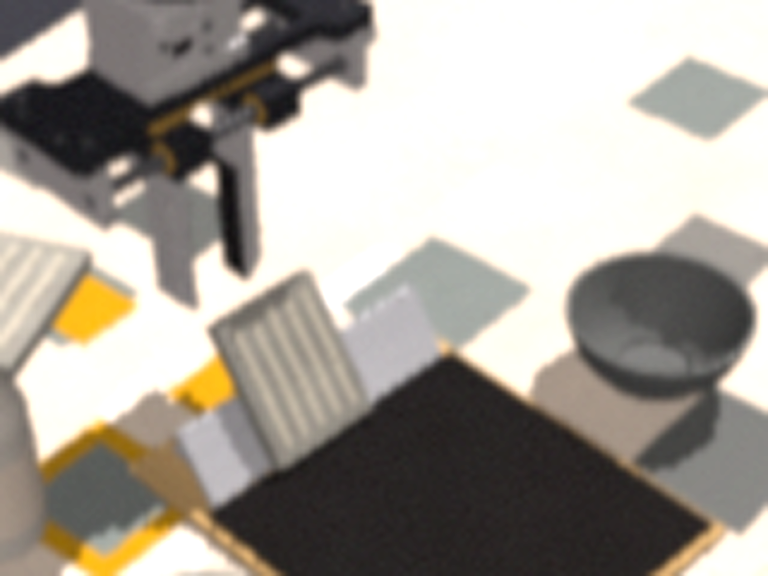

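Emit:
jog_arm(delta_pos=[[-0.8,0,0.2],[-0.8,0,0],[-0.5,0,0],[0,0,0]], rot=[[0.2,0.4,0],[0,0,0],[0,0,0],[0,0,0]], grip=[3,3,3,3])

```text
time_s: 14.65
eef_pos: [0.6664, 0.0239, 0.0407]
ee_rot: [3.127, -0.281, 0.005]
wrist_force: [0.2, -0.4, 0.2]
finger_gap: 0.321
```

```bash
python3 st.py .0 .011 .038; python3 - <<'E'
from h import *
from workcell import eyes
g=eyes.grab_frame("side");crop(g,200,130,300,210,7,"pics/s21.png")
E
```

```text
t 14.65 board [57.4 11.  40.7] roterr [ 0.08 -0.18  0.02] F [ 0.18 -0.42  0.2 ] gap 0.321
delta [-5.74 -0.01  0.26]
```

View pics/s21.png

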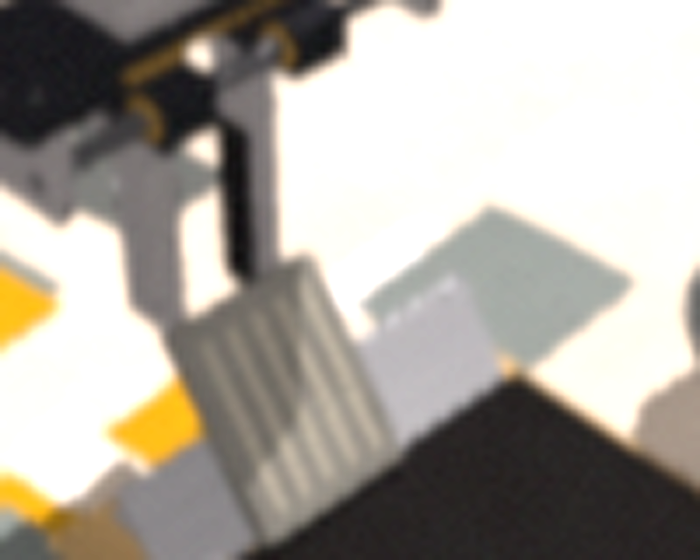

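Emit:
jog_arm(delta_pos=[[0,0,0.5],[-0.3,0,0.1],[-0.5,0,0],[-0.5,0,0],[0,0,0]], rot=[[0,0,0],[0,0,0],[0,0,0],[0,0,0],[0,0,0]], grip=[3,3,3,3,3])

```text
time_s: 15.2
eef_pos: [0.6554, 0.026, 0.0358]
ee_rot: [3.127, -0.281, 0.012]
wrist_force: [0.3, 0.4, -0.4]
finger_gap: 0.322
```

```bash
python3 st.py .0 .011 .035; python3 - <<'E'
from h import *
from workcell import eyes
g=eyes.grab_frame("side");crop(g,200,130,300,210,7,"pics/s22.png")
E
```

```text
t 15.2 board [46.2 11.  35.8] roterr [ 0.07 -0.45  0.01] F [ 0.28  0.36 -0.44] gap 0.322
delta [-4.62  0.    0.04]
```

View pics/s22.png

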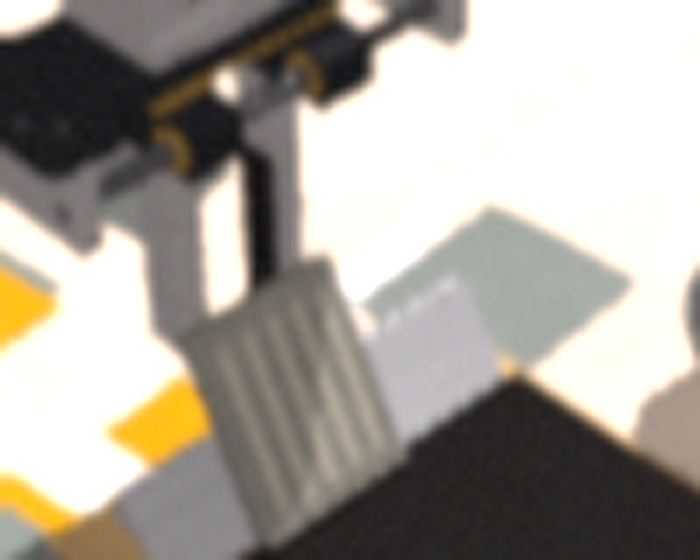

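Emit:
jog_arm(delta_pos=[[-0.6,0,-0.05],[-0.6,0,-0.05],[-0.6,0,0],[-0.6,0,0],[0,0,0]], rot=[[0,-0.3,0],[0,0,0],[0,0,0],[0,0,0],[0,0,0]], grip=[3,3,3,3,3])

```text
time_s: 15.75
eef_pos: [0.6295, 0.0306, 0.0368]
ee_rot: [3.128, -0.282, 0.003]
wrist_force: [0.9, -0.0, -0.7]
finger_gap: 0.316
```

```bash
python3 st.py .0 .011 .038; python3 - <<'E'
from h import *
from workcell import eyes
g=eyes.grab_frame("side");crop(g,200,130,300,210,7,"pics/s23.png")
E
```

```text
t 15.75 board [19.9 10.9 36.8] roterr [ 0.07 -0.1   0.01] F [ 0.89 -0.03 -0.73] gap 0.316
delta [-1.99 -0.01 -0.12]
```

View pics/s23.png

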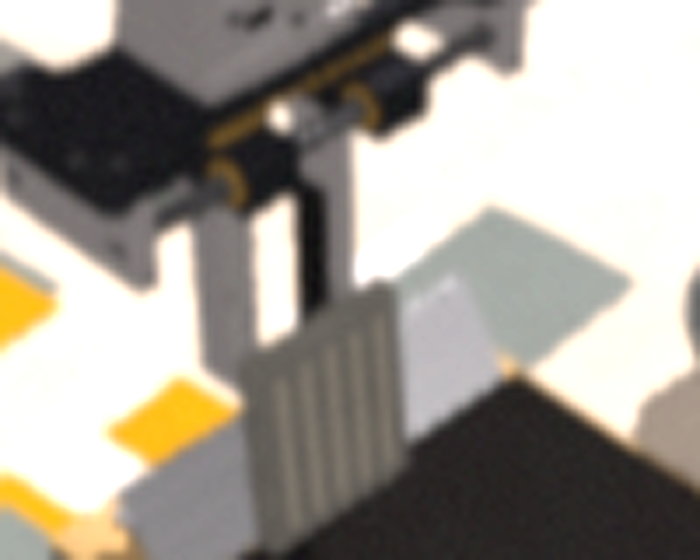

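Emit:
jog_arm(delta_pos=[[-0.5,0,0],[-0.5,0,0],[-0.5,0,0],[-0.3,0,0],[0,0,0]], rot=[[0,0,0],[0,0,0],[0,0,0],[0,0,0],[0,0,0]], grip=[3,3,3,3,3])

```text
time_s: 16.3
eef_pos: [0.6107, 0.034, 0.0368]
ee_rot: [3.128, -0.282, 0.003]
wrist_force: [-0.6, 0.6, 0.0]
finger_gap: 0.32
```

```bash
python3 st.py -.01 .011 .038; python3 - <<'E'
from h import *
from workcell import eyes
g=eyes.grab_frame("side");crop(g,200,130,300,210,7,"pics/s24.png")
E
```

```text
t 16.3 board [ 0.8 10.9 36.8] roterr [ 0.07 -0.13  0.  ] F [-0.57  0.57  0.01] gap 0.32
delta [-1.08 -0.01 -0.12]
```

View pics/s24.png

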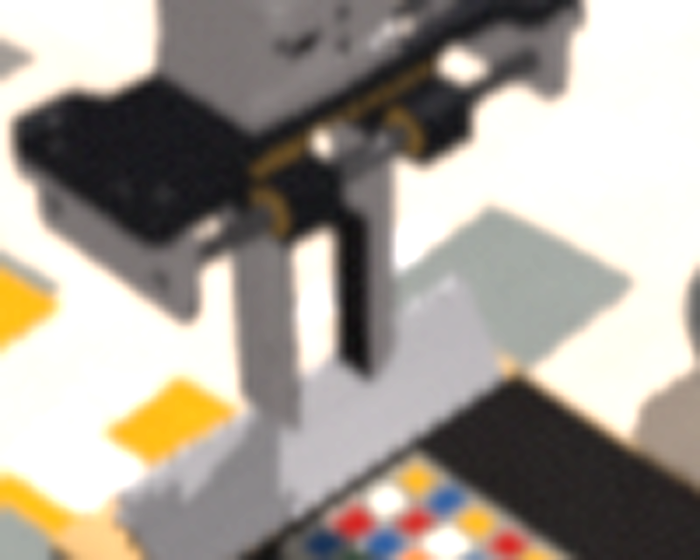

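The plaque has fallen over, mosaic up. I'll raise the arm clear and check.

Emit:
jog_arm(delta_pos=[[0,0,-2],[0,0,-4],[0,0,-3],[0,0,0],[0,0,0]], rot=[[0,0,0],[0,0,0],[0,0,0],[0,0,0],[0,0,0]], grip=[3,3,3,3,3])

```text
time_s: 16.85
eef_pos: [0.6098, 0.034, 0.1276]
ee_rot: [3.127, -0.282, -0.002]
wrist_force: [-0.0, 0.2, -1.8]
finger_gap: 0.32
```

```bash
python3 st.py; python3 - <<'E'
from h import *
from workcell import eyes
g=eyes.grab_frame("side");crop(g,140,130,340,280,4,"pics/s25.png")
g=eyes.grab_frame("top");crop(g,180,100,380,265,4,"pics/t25.png")
g=eyes.grab_frame("wrist");crop(g,0,0,512,384,1.5,"pics/w25.png")
E
```

```text
t 16.85 board [-1.000e-01  1.070e+01  1.276e+02] roterr [ 0.09  0.05 -0.01] F [-0.03  0.22 -1.76] gap 0.32
```

View pics/s25.png

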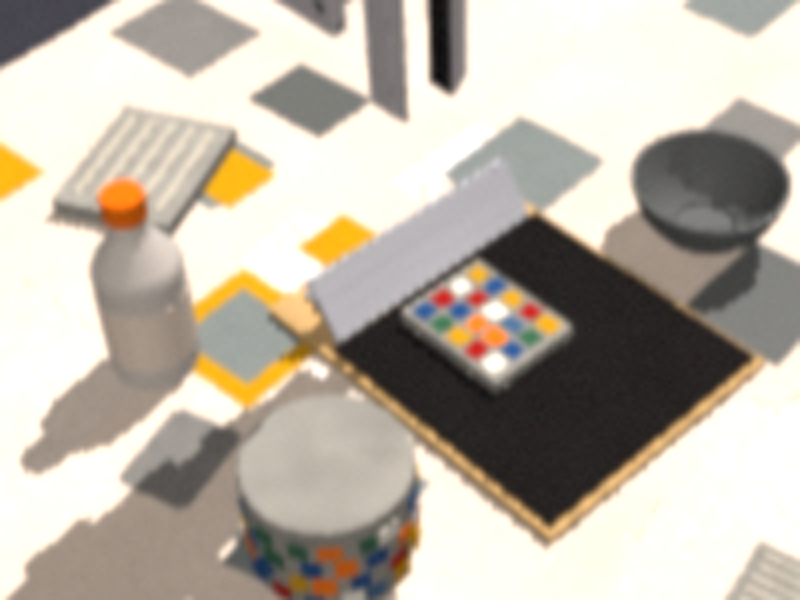

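View pics/t25.png

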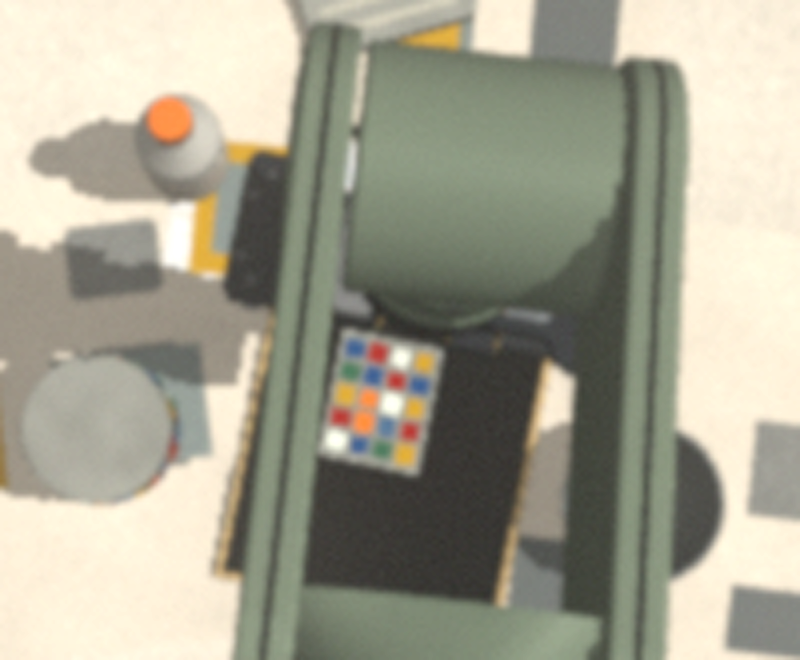

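```bash
python3 - <<'E'
from h import *
from workcell import eyes,close_job
g=eyes.grab_frame("side")
P=[toB(pix2(g,140+u/4-.5,130+v/4-.5,.02)) for u,v in[(401,314),(480,260),(573,326),(494,382)]]
print((np.array(P)*1000).round(1),(np.mean(P,0)*1000).round(1))
c=np.mean(P,0)
if -.12<c[0]<-.03 and abs(c[1])<.05: print("ok",close_job())
E
```

```text
[[-14.6  45.2  20. ]
 [-14.1 -20.   20. ]
 [-91.4 -19.8  20. ]
 [-90.3  43.6  20. ]] [-52.6  12.2  20. ]
the job is handed in; nothing more can be done
ok None
```

The plaque now lies flat on the mat, mosaic face up, and the job was handed in after about 17 of the 58 s. I pushed it along the mat with the fingertips and up the fence until it leaned there on its own. Then I pushed its upper edge back from behind the fence until it fell over. It was never gripped or lifted.

**Last checks**
- **Leaning:** the wrist camera gave a tilt of 0.96 rad, with the lower edge about 1.5 mm before the foot line. It stayed leaning after the fingers left.
- **Final position:** the side camera puts the plaque's centre about 53 mm before the foot line and 12 mm off the board's middle line. That is within limits, and the plaque looks flat and clear of the fence foot.
- **Bystanders:** the pot, bottle and bowl look unmoved in the last pictures; I compared them by eye only.
- **Arm:** the fingers were raised well clear of everything at hand-in.

**What disagreed**
- **Fingertip height:** the true fingertips sit about 20 mm behind the reported TCP. My first approach passed over the plaque without moving it. I corrected the height from the camera pictures and a slow descent to the mat.
- **Force:** the fingertips dragged on the mat during the first push, which stalled and read about 11 N sideways and 10 N up at the wrist. I raised them slightly and the rest of the push stayed near 1 N.

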